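Put the ice-shaver blade away in its hinged case

ROBOT

A 6-joint arm with a two-finger parallel gripper is mounted at the origin on the work surface. World frame = base frame: x ahead of the robot, y to its left, z up, the work surface at z = 0. Lengths are in m, angles in rad, forces in N, time in s.
With the tool pointing down it reaches from about 0.35 to 0.85 m from the base axis. Payload 8.1 kg.
Tool frame: the origin (TCP) lies midway between the tips of the shut fingers; the grasp point (between the pads) lies 19 mm behind it (pinch_z is the z of the grasp point in the tool frame, in m); z points along the fingers, y is the direction in which the jaws open and shut (so a half turn about z gives the same grasp; the last joint's range is limited). The gripper opens to 93 mm and grips with 3 to 60 N. Pads are 15 mm wide; open, the fingers measure 128 mm over their backs; the gripper's body (75 mm by 188 mm) begins 65 mm behind the grasp point.
Start: joints at [1.046, 0.13, 1.488, -0, 1.523, -0.085], TCP at [0.255, 0.543, 0.187] pointing down, gripper open.
Joint ranges: [-2.96, 2.96], [-0.89, 2.26], [0.02, 2.5], [-1.34, 4.48], [0, 2.73], [-2.66, 2.66]. Speed limits (rad/s): [2.39, 2.39, 2.79, 3.14, 3.14, 3.14].

INTERFACE

Orientations are given as a rotation vector (axis times angle).
In Python, from plant import state, get_image, job_done, pinch_z gives the robot as it stands.
- The arm moves only by the tool step_arm, never from a script. Its argument "series" is a list of rows, each an object of numbers: "gripper": the finger opening in m, from 0 to 0.093; "dx", "dy", "dz": the shift along the world's x, y, z in m; "roll": the turn about the world's z in degrees. In form: [{"gripper": .., "dx": .., "dy": .., "dz": .., "roll": ..}, ...]. A call has 1 to 5 rows; each row shifts and turns the commanded pose from where the row before left it; what a row does not reach is not made up. A row lasts 1/12 s, in which the tool goes at most 41.7 mm and 7.16 degrees, less where a joint would pass 70% of its speed; a pose out of reach is approached as far as the arm can. A call is refused whole if a number of a shift passes 0.0417 or a number of a turn 7.16, either way. A call with a gripper value outside its range is refused whole. The fingers move at their own pace and stop on an object; the grip force is fixed at half the most. Time passes only in rows, so rows that do not move let the fingers close. It gives the time, the measured TCP pose, the force and the opening at its end, in the units of the state.
- state(): the state, without advancing time (a new reading comes with each control period).
- get_image(name): name is "side" or "top"; returns a dict with "pixels" (480x640x3 uint8, red, green, blue), "fx", "fy", "cx", "cy" (pixels), "dist" ([k1, k2, p1, p2, k3] as OpenCV has them; the pictures are not rectified), "cam_to_world" (4x4, takes a point from camera to world coordinates). Camera axes: x right, y down, z forward; pixel columns grow to the right and rows downward; lengths in m; the calibration is good to about 2 mm. A picture is of the moment at which its call begins. There is no depth.
- job_done(): hands the job in, once; it reports no verdict.
The state is a dict: "time_s": time; "qpos": joint angles; "joint_vel": joint speeds; "joint_efforts": joint torques, N m; "position": TCP position; "eef_rot": TCP orientation; "ft_force": force on the tool from outside, world axes, zero at the start; "moment": the same for the moment, N m; "width": opening from 0.0 (shut) to 1.0 (fully open).
Only numpy, scipy, OpenCV 4.12 (cv2) and the standard library are available. Lean on these libraries where they do the work, as an engineer would, in place of code of your own. Each camera call takes 0.05 s, during which the arm holds its last target.

TASK

The orange storage case on the counter stands open. Put the teal blade cartridge inside its lower half, standing on its base, then swing the lid over and shut the case fully, so that the two halves meet edge to edge. Leave the red cartridge where it is.

Things in the scene. Friction and masses are not known exactly. Their poses are not given: they have to be found in the camera images.
- cartridge_teal: Loose blade cartridge of an ice shaver, about 130 g, standing upright: a teal block 28 mm (its x) by 70 mm (its y) and 32 mm tall, with a steel blade 10 mm by 66 mm rising another 8 mm along the middle of its top (40 mm tall in all). Grip it across its 28 mm width. Origin: centre of its underside; z up.
- cartridge_red: The same cartridge in red, a bystander. Origin and axes as for the teal one.
- case: Fixed lower half of the orange clamshell case: open-topped shell 130 mm (its x) by 120 mm (its y), 30 mm tall, walls and floor 4 mm thick (122 by 112 mm inside, floor 4 mm above the counter). Origin: centre of its underside, at counter height; z up. The lid is hinged on the top edge of its +y wall: hinge line along x at y = +60 mm, z = 30 mm.
- case_lid (a joint): Lid angle in rad: 0 = shut (edges meet), stop at 2.1, grows as the free edge swings up and over to the case's +y; 1.57 = upright; starts at 1.75 to 2.0. The lid is an orange shell 130 mm along the hinge, 120 mm from hinge to free edge, 26 mm deep outside, 22 inside (shut case: 56 mm tall). Stiff hinge: stays where left; 1 to 2 N at the free edge moves it. No latch.
Things that resemble listed ones, but are neither listed nor needed, are in the scene too. What is meant by the case is not yellow, and is the smaller of those in its own colour.

How it is judged:
On the way:
1. the teal cartridge stands released in the lower half while the lid is still open (more than 0.3 rad) (x of cartridge_teal in the frame of case between -0.055 and 0.055 m and y of cartridge_teal in the frame of case between -0.05 and 0.05 m and z of cartridge_teal in the frame of case below 0.012 m and angle between cartridge_teal's own z axis and vertical below 0.2 rad and contact force between cartridge_teal and the fingers below 0.3 N and value of joint case_lid above 0.3 rad), for 0.2 s.
At the end, for the whole second after the job is handed in: The case is shut to within 0.09 rad (a gap of at most about 11 mm at the free edge) with the teal cartridge at rest inside it, on its base (within 0.2 rad of upright, underside less than 12 mm above the counter) (value of joint case_lid below 0.09 rad and x of cartridge_teal in the frame of case between -0.055 and 0.055 m and y of cartridge_teal in the frame of case between -0.05 and 0.05 m and z of cartridge_teal in the frame of case below 0.012 m and angle between cartridge_teal's own z axis and vertical below 0.2 rad and linear speed of cartridge_teal below 0.03 m/s); the robot touches nothing.
It fails at once if the red cartridge is moved more than 30 mm (distance of cartridge_red from where it was at the start of the episode above 0.03 m).
It also fails if it takes over 54 s, if anything falls off the work surface, if the arm or the gripper's body presses on something with over 40 N, if the wrist force passes 120 N, or if a joint passes its speed limit or range.

## Working session

There is one attempt and no reset: what is moved stays moved. The work goes in short steps, Python scripts to look and compute and a tool call to move; the robot and the scene stay as the last step left them, time stands still between calls to the robot, and variables do not carry over. Pictures are saved under pics/ and viewed, and the job is handed in when it is done.

Besides the shell and the picture viewer there is one more tool, called after ">>>" by a JSON object that holds its "api" and its "payload". step_arm: Moves the arm, as the interface text tells. Its arguments: {"type":"object","properties":{"series":{"type":"array"}},"required":["series"]}

```bash
mkdir -p pics; ls; cat > h.py <<'E'
import sys; sys.path.insert(0,'.')
import numpy as np, cv2
from plant import *
def cal(im):
    K=np.array([[im['fx'],0,im['cx']],[0,im['fy'],im['cy']],[0,0,1.]]);return K,np.array(im['dist'],float),np.array(im['cam_to_world'])
def ray(im,uv):
    K,d,T=cal(im);p=cv2.undistortPoints(np.array([[uv]],float),K,d)[0,0]
    return T[:3,3],T[:3,:3]@np.array([p[0],p[1],1])
def at_z(im,uv,z):
    o,r=ray(im,uv);return o+r*(z-o[2])/r[2]
def proj(im,P):
    K,d,T=cal(im);R=T[:3,:3].T;t=-R@T[:3,3]
    return cv2.projectPoints(np.array(P,float).reshape(-1,3),cv2.Rodrigues(R)[0],t,K,d)[0][:,0]
def snap(n,f,crop=None,k=1):
    im=get_image(n);a=im['pixels'][...,::-1].copy()
    cv2.imwrite('pics/'+f+'_raw.png',a)
    np.save('pics/'+f+'.npy',{k:im[k] for k in im if k!='pixels'},allow_pickle=True)
    cv2.imwrite('pics/'+f+'.png',a);return im
def load(f): return np.load('pics/'+f+'.npy',allow_pickle=True).item()
def crop(f,x0,y0,x1,y1,k,o):
    a=cv2.imread('pics/'+f+'.png')[y0:y1,x0:x1];cv2.imwrite('pics/'+o+'.png',cv2.resize(a,None,fx=k,fy=k,interpolation=cv2.INTER_CUBIC))
E
python3 - <<'E'
from h import *
snap('top','t0');snap('side','s0');print(state(),pinch_z if not callable(pinch_z) else pinch_z())
for f in('t0','s0'):print(load(f))
E
```

```text
pics
{'time_s': 0.1, 'qpos': array([ 1.04560322e+00,  1.31099040e-01,  1.48916488e+00, -2.63716751e-05,
        1.52299852e+00, -8.54115106e-02]), 'joint_vel': array([ 0.00045815, -0.00165111, -0.00283223, -0.00090684,  0.00027945,
        0.0004318 ]), 'joint_efforts': array([ 1.25299368e-03, -5.61344934e+01, -4.93094730e+01,  7.70268473e-02,
        2.91697006e-02, -6.29294505e-05]), 'position': array([0.25515621, 0.54241744, 0.18628741]), 'eef_rot': array([-6.85147594e-01, -3.06548126e+00,  2.51366715e-03]), 'ft_force': array([0.11526195, 0.44867722, 0.32948337]), 'moment': array([ 0.09026511, -0.02888407, -0.06385785]), 'width': 0.9998236122397137} -0.0188
{'fx': 530.8115108298178, 'fy': 530.8115108298178, 'cx': 308.7029467568294, 'cy': 237.54171668328777, 'dist': array([-0.02430029,  0.        ,  0.        ,  0.        ,  0.        ]), 'cam_to_world': array([[-0.01733202, -0.99934378,  0.03180585,  0.3928103 ],
       [-0.99965116,  0.01795385,  0.01937071, -0.04586345],
       [-0.01992903, -0.03145902, -0.99930634,  1.05254493],
       [ 0.        ,  0.        ,  0.        ,  1.        ]])}
{'fx': 480.92301973251176, 'fy': 480.92301973251176, 'cx': 319.58802938544335, 'cy': 238.32283181766323, 'dist': array([-0.09637313,  0.        ,  0.        ,  0.        ,  0.        ]), 'cam_to_world': array([[ 8.64228408e-01, -2.85339129e-01,  4.14355934e-01,
         2.92805451e-02],
       [-5.03099206e-01, -4.91252519e-01,  7.11028938e-01,
        -7.40394576e-01],
       [ 6.69018902e-04, -8.22953549e-01, -5.68108272e-01,
         6.43011648e-01],
       [ 0.00000000e+00,  0.00000000e+00,  0.00000000e+00,
         1.00000000e+00]])}
```

View pics/t0.png

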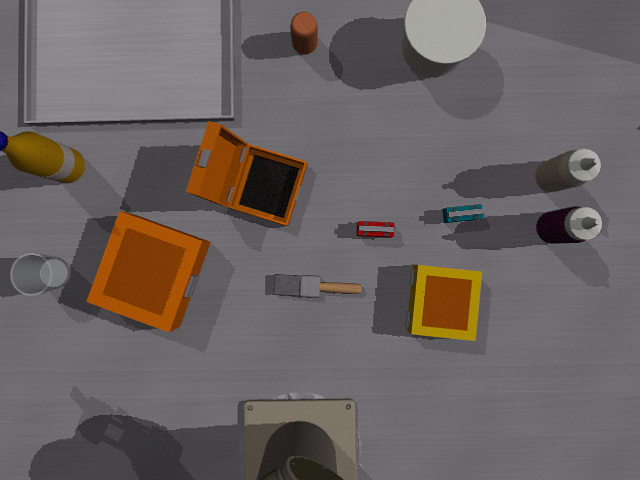

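View pics/s0.png

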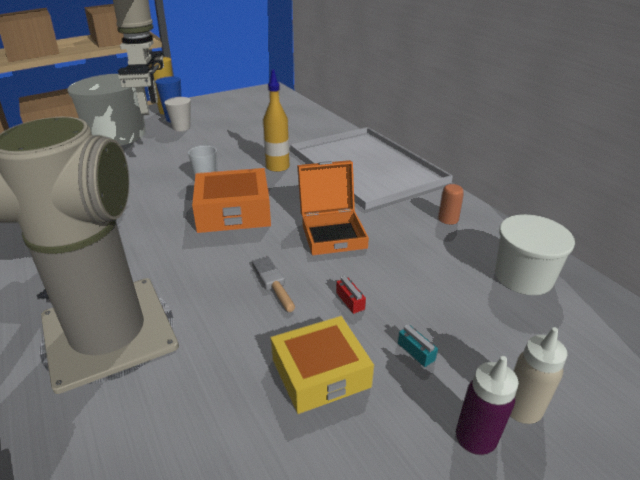

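Candidates, in top-view pixels:
- **Case:** the small open orange case (250,178), the large shut orange case (150,270) and the yellow case (445,302). I choose the small open orange one.
- **Cartridge:** teal (463,213) or red (376,229). I choose the teal one. The bottles at (570,170) and (570,225) stand near it.

Next I check these in close crops.

```bash
python3 - <<'E'
from h import *
crop('t0',180,110,320,230,5.7,'c1');crop('t0',350,180,500,250,5.3,'c2');crop('s0',280,140,480,380,2.5,'c3')
E
```

```text
(no output)
```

View pics/c1.png

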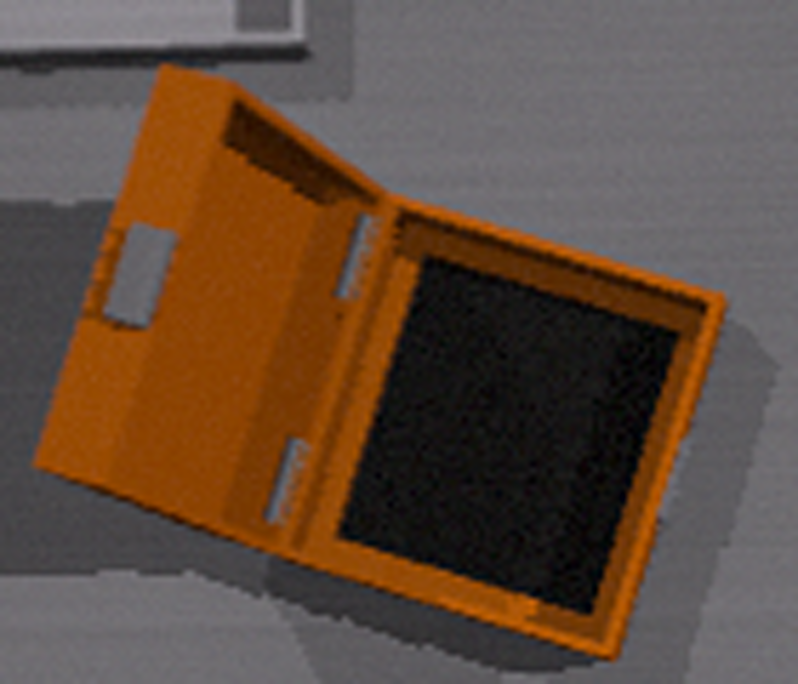

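View pics/c2.png

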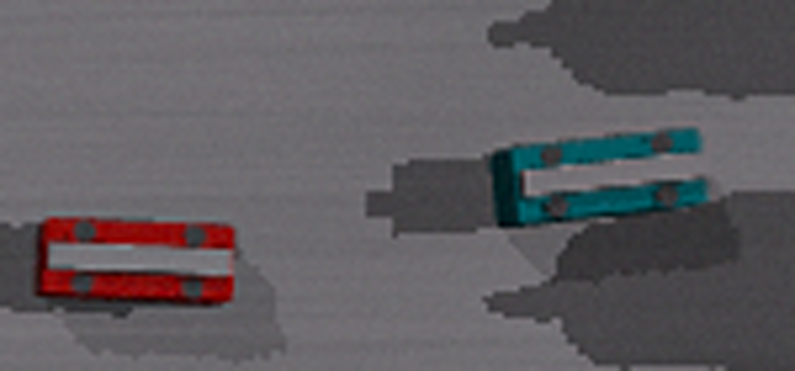

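View pics/c3.png

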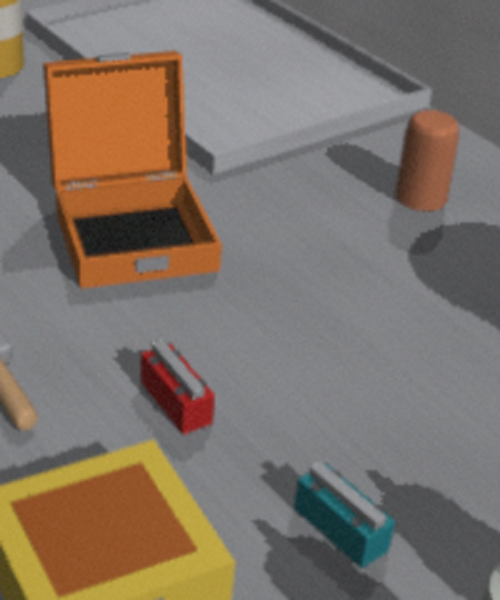

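The crops confirm the choice. The small open case has its rim corners at about (307,162), (288,225), (249,146) and (231,207), with the lid on the left side. The teal block's top corners are near (447,208), (482,204), (484,219) and (448,223). I'll measure both.

```bash
python3 - <<'E'
from h import *
im=load('t0')
c=[at_z(im,(180+a/5.7-.4,110+b/5.7-.4),.03)[:2] for a,b in[(725,297),(617,658),(290,553),(393,203)]]
c=np.array(c);print(c.round(4),[np.linalg.norm(c[i]-c[(i+1)%4]).round(4) for i in range(4)],c.mean(0))
yv=(c[2]+c[3]-c[0]-c[1]);print('yaw of case y',np.degrees(np.arctan2(yv[1],yv[0])))
xv=(c[0]+c[3]-c[1]-c[2]);print('yaw of +-x',np.degrees(np.arctan2(xv[1],xv[0])))
t=np.array([at_z(im,(350+a/5.3-.4,180+b/5.3-.4),.032)[:2] for a,b in[(514,150),(699,128),(706,205),(519,226)]])
print(t.round(4),[np.linalg.norm(t[i]-t[(i+1)%4]).round(4) for i in range(4)],t.mean(0))
v=t[0]+t[3]-t[1]-t[2];print(np.degrees(np.arctan2(v[1],v[0])))
# blade ends z=.04
b=np.array([at_z(im,(350+a/5.3-.4,180+b/5.3-.4),.04)[:2] for a,b in[(525,182),(708,168)]]);print(b,b.mean(0))
r=np.array([at_z(im,(350+a/5.3-.4,180+b/5.3-.4),.032)[:2] for a,b in[(45,218),(233,228),(233,302),(45,296)]]);print('red',r.mean(0))
for n,uv,z in(('bot1',(585,163),.16),('bot2',(585,223),.16),('bot1b',(548,178),.0),('yell',(445,302),.06)):print(n,at_z(im,uv,z))
import scipy.spatial.transform as s
R=s.Rotation.from_rotvec(state()['eef_rot']).as_matrix();print(R.round(3),'jaw dir deg',np.degrees(np.arctan2(R[1,1],R[0,1])))
E
```

```text
[[ 0.5724 -0.0249]
 [ 0.4502  0.0138]
 [ 0.488   0.1245]
 [ 0.6071  0.0878]] [np.float64(0.1282), np.float64(0.117), np.float64(0.1246), np.float64(0.1179)] [0.52943795 0.05032424]
yaw of case y 72.02939241495277
yaw of +-x -17.357821898934947
[[ 0.4775 -0.2919]
 [ 0.4842 -0.359 ]
 [ 0.4563 -0.3608]
 [ 0.4499 -0.293 ]] [np.float64(0.0675), np.float64(0.028), np.float64(0.0681), np.float64(0.0276)] [ 0.46696707 -0.32618063]
95.56587080223241
[[ 0.46522154 -0.29361475]
 [ 0.46906516 -0.35941395]] [ 0.46714335 -0.32651435]
red [ 0.43969351 -0.15529697]
bot1 [ 0.53847697 -0.49622726  0.16      ]
bot2 [ 0.43729693 -0.49260064  0.16      ]
bot1b [ 0.5359501 -0.5022829  0.       ]
yell [ 0.30003299 -0.27782302  0.06      ]
[[-0.905  0.426 -0.001]
 [ 0.426  0.905 -0.001]
 [ 0.    -0.002 -1.   ]] jaw dir deg 64.80244966851417
```

>>> {"api": "step_arm", "payload": {"series": [{"gripper": 0.07,"dx": 0.02,"dy": -0.036,"dz": 0,"roll": -3},{"gripper": 0.07,"dx": 0.02,"dy": -0.036,"dz": 0,"roll": -3},{"gripper": 0.07,"dx": 0.02,"dy": -0.036,"dz": 0,"roll": -3},{"gripper": 0.07,"dx": 0.02,"dy": -0.036,"dz": 0,"roll": -3},{"gripper": 0.07,"dx": 0.02,"dy": -0.036,"dz": 0,"roll": -3}]}}

```text
time_s: 0.52
position: [0.3556, 0.3611, 0.1867]
eef_rot: [-1.082, -2.949, 0.001]
ft_force: [0.3, -0.1, 1.2]
width: 0.757
```

>>> {"api": "step_arm", "payload": {"series": [{"gripper": 0.07,"dx": 0.02,"dy": -0.036,"dz": 0,"roll": -3},{"gripper": 0.07,"dx": 0.02,"dy": -0.036,"dz": 0,"roll": -3},{"gripper": 0.07,"dx": 0.02,"dy": -0.036,"dz": 0,"roll": -3},{"gripper": 0.07,"dx": 0.02,"dy": -0.036,"dz": 0,"roll": -3},{"gripper": 0.07,"dx": 0.02,"dy": -0.036,"dz": 0,"roll": -3}]}}

```text
time_s: 0.93
position: [0.4557, 0.181, 0.187]
eef_rot: [-1.459, -2.782, 0.0]
ft_force: [1.8, 0.5, 0.1]
width: 0.753
```

>>> {"api": "step_arm", "payload": {"series": [{"gripper": 0.07,"dx": 0,"dy": -0.036,"dz": 0,"roll": -3},{"gripper": 0.07,"dx": 0,"dy": -0.036,"dz": 0,"roll": -3},{"gripper": 0.07,"dx": 0,"dy": -0.036,"dz": 0,"roll": -3},{"gripper": 0.07,"dx": 0,"dy": -0.036,"dz": 0,"roll": -3},{"gripper": 0.07,"dx": 0,"dy": -0.036,"dz": 0,"roll": -3}]}}

```text
time_s: 1.35
position: [0.4548, 0.0012, 0.1869]
eef_rot: [-1.809, -2.568, 0.0]
ft_force: [0.7, 0.9, -0.1]
width: 0.755
```

>>> {"api": "step_arm", "payload": {"series": [{"gripper": 0.07,"dx": 0,"dy": -0.036,"dz": 0,"roll": -3},{"gripper": 0.07,"dx": 0,"dy": -0.036,"dz": 0,"roll": -3},{"gripper": 0.07,"dx": 0,"dy": -0.036,"dz": 0,"roll": -3},{"gripper": 0.07,"dx": 0,"dy": -0.036,"dz": 0,"roll": -3},{"gripper": 0.07,"dx": 0,"dy": -0.036,"dz": 0,"roll": -3}]}}

```text
time_s: 1.77
position: [0.4548, -0.1788, 0.1869]
eef_rot: [-2.129, -2.309, 0.0]
ft_force: [0.0, -0.1, 0.3]
width: 0.752
```

>>> {"api": "step_arm", "payload": {"series": [{"gripper": 0.07,"dx": 0,"dy": -0.036,"dz": 0,"roll": 0},{"gripper": 0.07,"dx": 0,"dy": -0.036,"dz": 0,"roll": 0},{"gripper": 0.07,"dx": 0,"dy": -0.036,"dz": 0,"roll": 0},{"gripper": 0.07,"dx": 0,"dy": -0.036,"dz": 0,"roll": 0}]}}

```text
time_s: 2.1
position: [0.4548, -0.3228, 0.1868]
eef_rot: [-2.126, -2.312, -0.0]
ft_force: [-0.0, 0.5, 0.1]
width: 0.751
```

```bash
cat >> h.py <<'E'
from scipy.spatial.transform import Rotation as Ro
def st():
    s=state();R=Ro.from_rotvec(s['eef_rot']).as_matrix()
    print('t',round(s['time_s'],2),'p',s['position'].round(4),'jaw',np.degrees(np.arctan2(R[1,1],R[0,1])).round(2),'tilt',R[2,2].round(4),'f',s['ft_force'].round(1),'w',round(s['width']*.093,4),'q',s['qpos'].round(2))
E
python3 -c "
from h import *
st()"
```

```text
t 2.1 p [ 0.4548 -0.3228  0.1868] jaw 4.79 tilt -1.0 f [-0.   0.5  0.1] w 0.0698 q [-0.71  0.02  1.61  0.    1.52 -0.79]
```

>>> {"api": "step_arm", "payload": {"series": [{"gripper": 0.07,"dx": 0.012,"dy": -0.0035,"dz": -0.03,"roll": 0},{"gripper": 0.07,"dx": 0,"dy": 0,"dz": -0.04,"roll": 0},{"gripper": 0.07,"dx": 0,"dy": 0,"dz": -0.04,"roll": 0},{"gripper": 0.07,"dx": 0,"dy": 0,"dz": -0.01,"roll": 0}]}}

```text
time_s: 2.43
position: [0.4632, -0.3215, 0.0595]
eef_rot: [-2.12, -2.304, 0.001]
ft_force: [-1.1, 1.5, -0.1]
width: 0.755
```

```bash
python3 - <<'E'
from h import *
st();snap('top','t1');snap('side','s1')
crop('s1',330,240,530,400,4,'c4')
E
```

```text
t 2.43 p [ 0.4632 -0.3215  0.0595] jaw 4.76 tilt -0.9999 f [-1.1  1.5 -0.1] w 0.0702 q [-0.7   0.14  1.71  0.    1.3  -0.78]
```

View pics/c4.png

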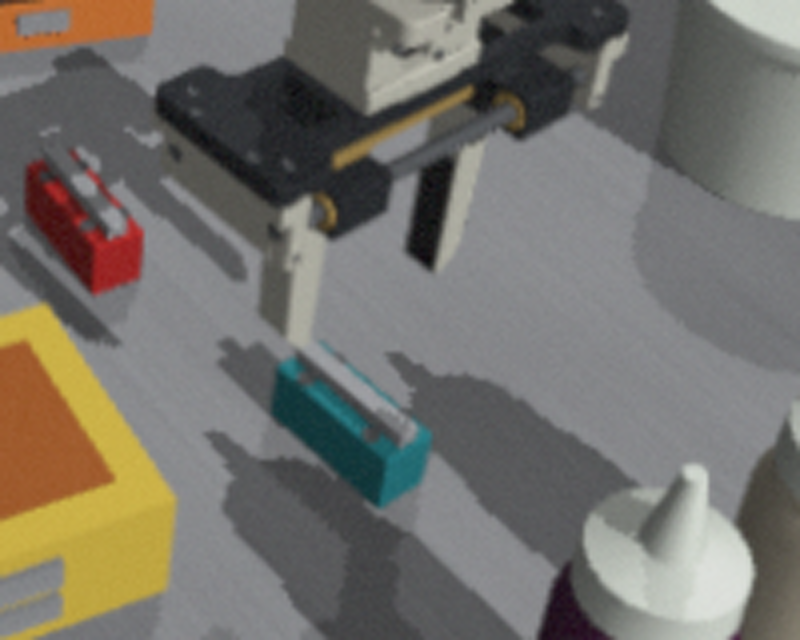

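The side view shows the open fingers above and behind the teal block, with the tips at crop (292,335) and (432,265). I project the TCP and the block estimate to check this.

>>> {"api": "step_arm", "payload": {"series": [{"gripper": 0.07,"dx": 0,"dy": 0,"dz": 0,"roll": 0}]}}

```text
time_s: 2.62
position: [0.4679, -0.3248, 0.0686]
eef_rot: [2.126, 2.312, -0.0]
ft_force: [-0.1, -0.2, 1.0]
width: 0.753
```

```bash
python3 - <<'E'
from h import *
st();im=load('s1')
f=lambda P:((proj(im,P)-[330,240])*4).round()
p=np.array([.4632,-.3215,.0595]);j=np.array([np.cos(.083),np.sin(.083),0])
print('tips exp',f([p+.035*j,p-.035*j]).tolist())
c=np.array([.467,-.3263,0]);a=np.radians(94.8);l=np.array([np.cos(a),np.sin(a),0]);w=np.array([l[1],-l[0],0])
print([f([c+sx*.014*w+sy*.035*l+[0,0,.032]])[0].tolist() for sx in(-1,1) for sy in(-1,1)])
E
```

```text
t 2.62 p [ 0.4679 -0.3248  0.0686] jaw 4.82 tilt -1.0 f [-0.1 -0.2  1. ] w 0.07 q [-0.7   0.14  1.7  -0.    1.3  -0.78]
tips exp [[403.0, 315.0], [284.0, 384.0]]
[[386.0, 462.0], [272.0, 364.0], [433.0, 433.0], [319.0, 337.0]]
```

```bash
python3 - <<'E'
from h import *
im=snap('side','s2');im2=snap('top','t2');st()
s=state();p=s['position'];j=np.array([np.cos(.084),np.sin(.084),0])
for n,i in(('s2',im),('t2',im2)):
    a=cv2.imread(f'pics/{n}.png')
    a=cv2.resize(a,None,fx=4,fy=4,interpolation=cv2.INTER_CUBIC)
    for P in(p,p+.035*j,p-.035*j):
        u=proj(i,P)[0]*4+1.5;cv2.drawMarker(a,tuple(int(x) for x in u),(255,0,255),0,14,1)
    c=proj(i,p)[0]*4;x,y=int(c[0])-350,int(c[1])-350
    cv2.imwrite(f'pics/{n}c.png',a[max(y,0):y+600,max(x,0):x+700])
E
```

```text
t 2.72 p [ 0.4693 -0.3259  0.0706] jaw 4.82 tilt -1.0 f [-0.2  0.4 -0.3] w 0.0699 q [-0.7   0.13  1.7   0.    1.3  -0.78]
```

View pics/s2c.png

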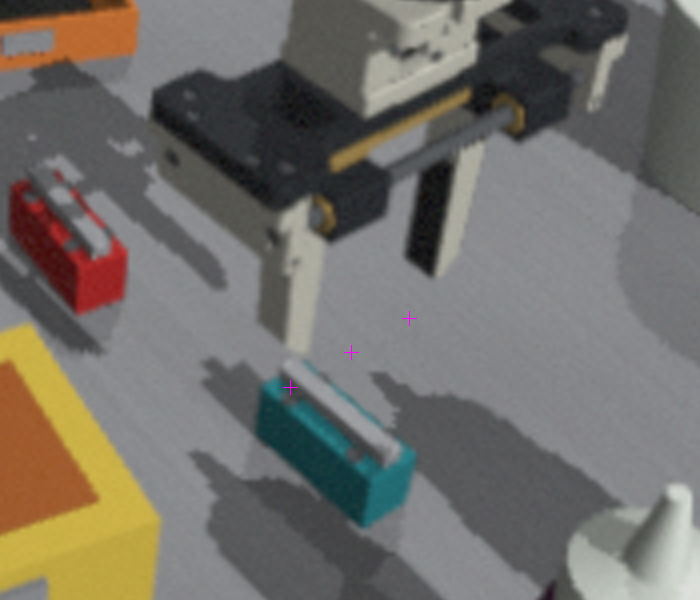

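View pics/t2c.png

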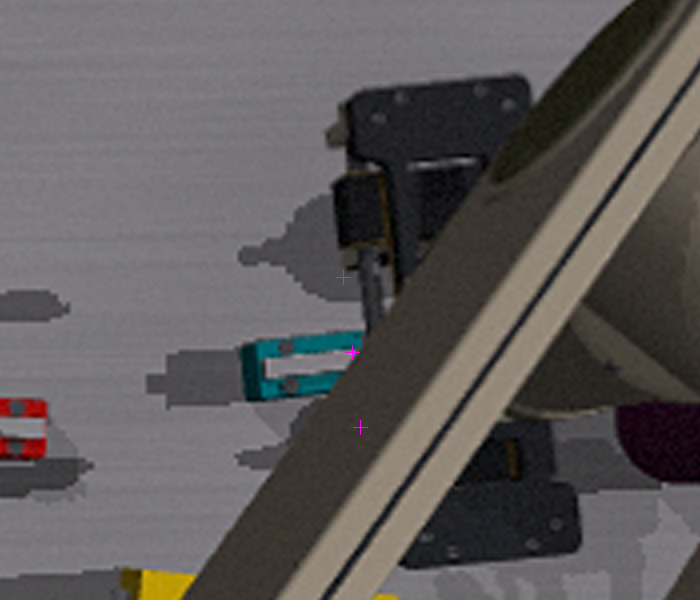

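The side view puts the visible fingertips above the projected TCP, by about 50 px at 4x. I test whether an offset in height or in the horizontal fits before I descend.

```bash
python3 - <<'E'
from h import *
s=state();p=s['position'];R=Ro.from_rotvec(s['eef_rot']).as_matrix()
print(R.round(3))
im=load('s2');c=proj(im,p)[0]*4;o=np.array([int(c[0])-350,int(c[1])-350])
a=cv2.resize(cv2.imread('pics/s2.png'),None,fx=4,fy=4,interpolation=cv2.INTER_CUBIC)
for d,col in((0,(255,0,255)),(.012,(0,255,0)),(.024,(255,255,0))):
  for sg in(-1,1):
    q=[p+R@np.array([x,sg*y,-d]) for x,y in((-.0075,.035),(.0075,.035),(.0075,.0525),(-.0075,.0525))]
    cv2.polylines(a,[(proj(im,q)*4+1.5).astype(int).reshape(-1,1,2)],True,col,1)
a=a[o[1]+150:o[1]+450,o[0]+200:o[0]+550]
cv2.imwrite('pics/s2d.png',cv2.resize(a,None,fx=2,fy=2))
E
```

```text
[[-0.084  0.996  0.004]
 [ 0.996  0.084 -0.003]
 [-0.003  0.003 -1.   ]]
```

View pics/s2d.png

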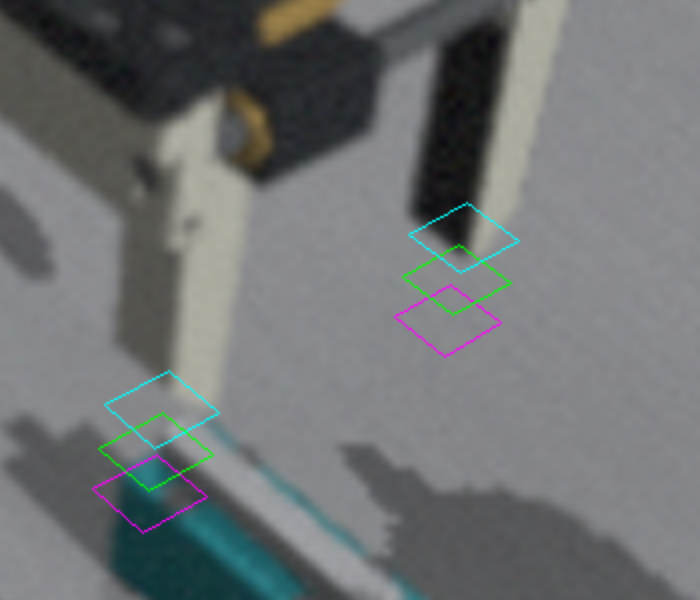

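```bash
python3 - <<'E'
from h import *
p=np.array([.2552,.5424,.1863]);R=Ro.from_rotvec([-6.85147594e-01,-3.06548126e+00,2.5e-3]).as_matrix()
im=load('s0')
a=cv2.resize(cv2.imread('pics/s0.png'),None,fx=8,fy=8,interpolation=cv2.INTER_CUBIC)
for d,col in((0,(255,0,255)),(.03,(255,255,0))):
  for sg in(-1,1):
    q=[p+R@np.array([x,sg*y,-d]) for x,y in((-.0075,.0465),(.0075,.0465),(.0075,.064),(-.0075,.064))]
    cv2.polylines(a,[(proj(im,q)*8+3.5).astype(int).reshape(-1,1,2)],True,col,1)
c=(proj(im,p)[0]*8).astype(int);print(c/8)
cv2.imwrite('pics/s0d.png',a[max(c[1]-450,0):c[1]+150,c[0]-350:c[0]+350])
E
```

```text
[151.5  119.25]
```

View pics/s0d.png

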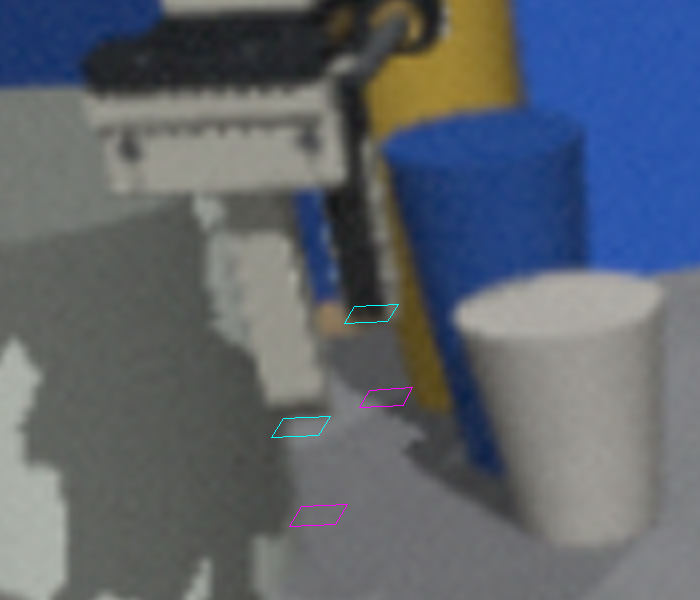

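In both pictures the visible open tips sit about 30 mm behind the stated TCP. I close the fingers here, clear above the block, to see whether the tips extend.

>>> {"api": "step_arm", "payload": {"series": [{"gripper": 0.0},{"gripper": 0.0},{"gripper": 0.0},{"gripper": 0.0},{"gripper": 0.0}]}}

```text
schema error: expected keys gripper, dx, dy, dz, roll
```

```bash
python3 - <<'E'
from h import *
im=snap('side','s3');st()
s=state();p=s['position'];R=Ro.from_rotvec(s['eef_rot']).as_matrix();w=s['width']*.0465
a=cv2.resize(cv2.imread('pics/s3.png'),None,fx=8,fy=8,interpolation=cv2.INTER_CUBIC)
for d,col in((0,(255,0,255)),(.012,(0,255,0)),(.03,(255,255,0))):
  for sg in(-1,1):
    q=[p+R@np.array([x,sg*y,-d]) for x,y in((-.0075,w),(.0075,w),(.0075,w+.0175),(-.0075,w+.0175))]
    cv2.polylines(a,[(proj(im,q)*8+3.5).astype(int).reshape(-1,1,2)],True,col,1)
c=(proj(im,p)[0]*8).astype(int)
cv2.imwrite('pics/s3d.png',a[c[1]-400:c[1]+200,c[0]-350:c[0]+350])
E
```

```text
t 2.77 p [ 0.4694 -0.326   0.0707] jaw 4.82 tilt -1.0 f [ 0.3  0.8 -0.1] w 0.07 q [-0.7   0.13  1.7   0.    1.3  -0.78]
```

View pics/s3d.png

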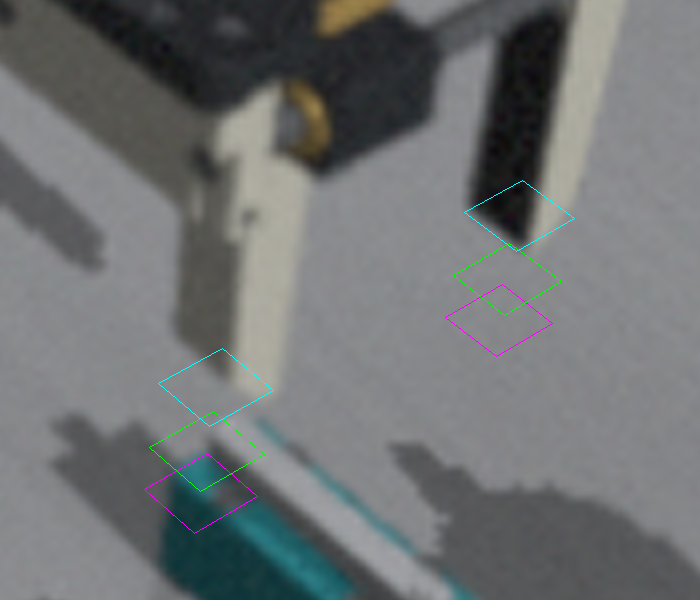

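>>> {"api": "step_arm", "payload": {"series": [{"gripper": 0.0,"dx": 0,"dy": 0,"dz": 0,"roll": 0},{"gripper": 0.0,"dx": 0,"dy": 0,"dz": 0,"roll": 0},{"gripper": 0.0,"dx": 0,"dy": 0,"dz": 0,"roll": 0},{"gripper": 0.0,"dx": 0,"dy": 0,"dz": 0,"roll": 0},{"gripper": 0.0,"dx": 0,"dy": 0,"dz": 0,"roll": 0}]}}

```text
time_s: 3.18
position: [0.4675, -0.3246, 0.0674]
eef_rot: [2.126, 2.313, 0.0]
ft_force: [0.1, 0.6, 0.6]
width: 0.443
```

```bash
cat >> h.py <<'E'
def tipview(n,o,k=8,ds=((0,(255,0,255)),(.012,(0,255,0)),(.03,(255,255,0))),up=400):
    im=snap('side',n);st()
    s=state();p=s['position'];R=Ro.from_rotvec(s['eef_rot']).as_matrix();w=s['width']*.0465
    a=cv2.resize(cv2.imread(f'pics/{n}.png'),None,fx=k,fy=k,interpolation=cv2.INTER_CUBIC)
    for d,col in ds:
      for sg in(-1,1):
        q=[p+R@np.array([x,sg*y,-d]) for x,y in((-.0075,w),(.0075,w),(.0075,w+.0175),(-.0075,w+.0175))]
        cv2.polylines(a,[(proj(im,q)*k+k/2-.5).astype(int).reshape(-1,1,2)],True,col,1)
    c=(proj(im,p)[0]*k).astype(int)
    cv2.imwrite(f'pics/{o}.png',a[max(c[1]-up,0):c[1]-up+600,c[0]-350:c[0]+350])
E
python3 -c "
from h import *
tipview('s4','s4d')"
```

```text
t 3.23 p [ 0.4674 -0.3246  0.0673] jaw 4.8 tilt -1.0 f [0.  0.5 0.3] w 0.0374 q [-0.7   0.14  1.71 -0.    1.3  -0.78]
```

View pics/s4d.png

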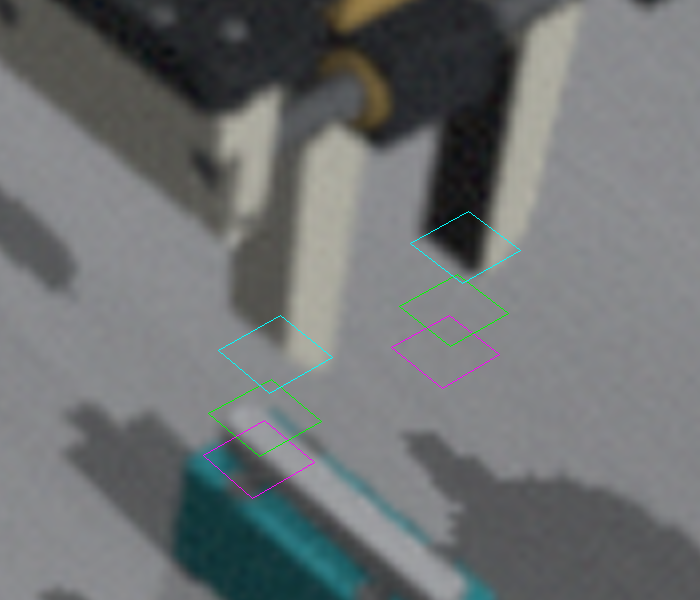

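The fingers move in parallel and the offset stays the same. I'll open, descend to the nominal height with force checks, and look again.

>>> {"api": "step_arm", "payload": {"series": [{"gripper": 0.07,"dx": 0,"dy": 0,"dz": 0,"roll": 0},{"gripper": 0.07,"dx": 0,"dy": 0,"dz": 0,"roll": 0},{"gripper": 0.07,"dx": 0,"dy": 0,"dz": 0,"roll": 0},{"gripper": 0.07,"dx": 0,"dy": 0,"dz": 0,"roll": 0}]}}

```text
time_s: 3.57
position: [0.4674, -0.3246, 0.0672]
eef_rot: [-2.126, -2.312, 0.0]
ft_force: [-0.4, -0.4, -0.1]
width: 0.64
```

>>> {"api": "step_arm", "payload": {"series": [{"gripper": 0.07,"dx": 0,"dy": 0,"dz": 0,"roll": 0},{"gripper": 0.07,"dx": 0,"dy": -0.001,"dz": -0.015,"roll": 0},{"gripper": 0.07,"dx": 0,"dy": 0,"dz": -0.015,"roll": 0},{"gripper": 0.07,"dx": 0,"dy": 0,"dz": -0.01,"roll": 0},{"gripper": 0.07,"dx": 0,"dy": 0,"dz": 0,"roll": 0}]}}

```text
time_s: 3.98
position: [0.4657, -0.3242, 0.0245]
eef_rot: [-2.123, -2.309, 0.0]
ft_force: [-0.3, 0.3, 0.0]
width: 0.755
```

```bash

python3 -c "
from h import *
tipview('s5','s5d')"
```

```text
t 4.03 p [ 0.4663 -0.3246  0.0258] jaw 4.8 tilt -1.0 f [ 0.6  0.8 -0.1] w 0.0701 q [-0.7   0.18  1.73 -0.    1.23 -0.78]
```

View pics/s5d.png

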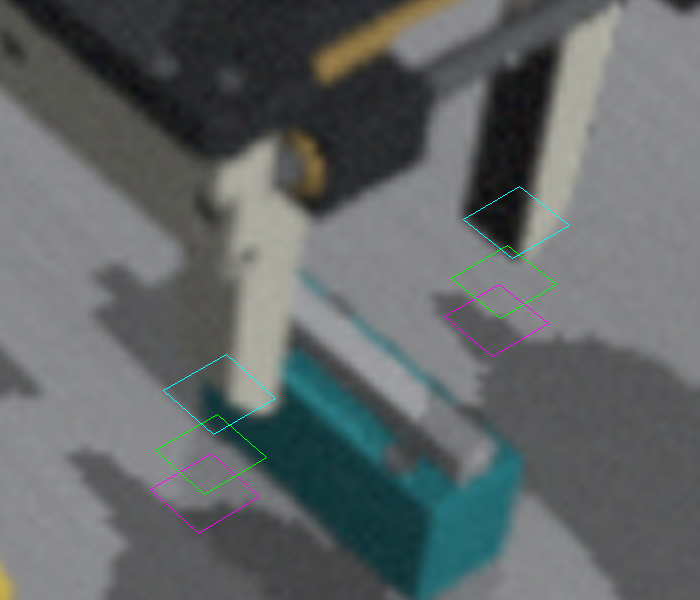

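```bash
python3 - <<'E'
from h import *
p=np.array([.4693,-.3259,.0706])
S=load('s2');T=load('t2')
def un(im,uv):
    c=proj(im,p)[0]*4;return ((np.array(uv)+[int(c[0])-350,int(c[1])-350])-1.5)/4
def tri(a,b):
    o1,r1=ray(S,un(S,a));o2,r2=ray(T,un(T,b));A=np.stack([r1,-r2],1);x=np.linalg.lstsq(A,o2-o1,rcond=None)[0]
    P,Q=o1+x[0]*r1,o2+x[1]*r2;return ((P+Q)/2).round(4),np.linalg.norm(P-Q).round(4)
print('white bit',tri((597,105),(333,140)))
print('bracket front corner',tri((520,137),(333,245)), tri((505,115),(345,250)))
for d in(0,.033,.084): print(d)
E
```

```text
white bit (array([ 0.5716, -0.314 ,  0.1496]), np.float64(0.0456))
bracket front corner (array([ 0.5272, -0.3126,  0.1498]), np.float64(0.0468)) (array([ 0.5209, -0.3116,  0.1633]), np.float64(0.0406))
0
0.033
0.084
```

```bash
python3 - <<'E'
from h import *
crop('t2',440,130,540,230,7,'c5');crop('s2',400,120,520,250,4.6,'c6')
E
```

```text
(no output)
```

View pics/c5.png

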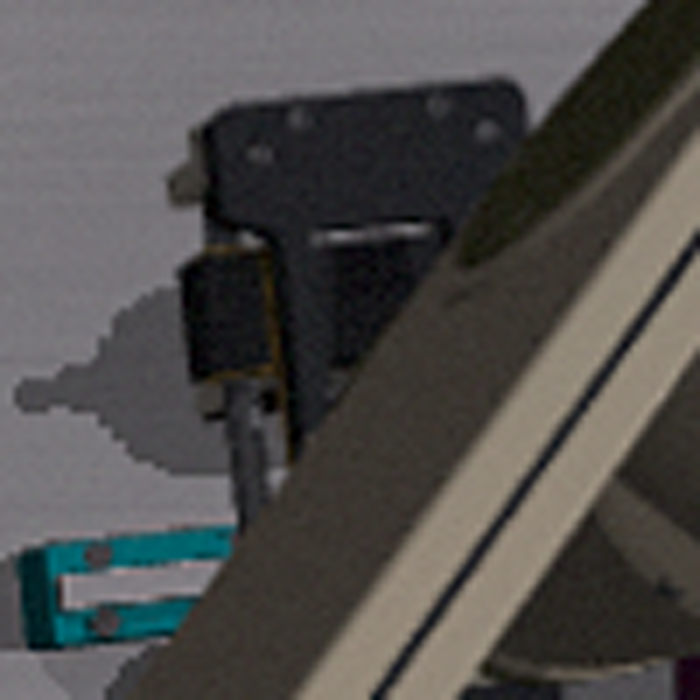

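View pics/c6.png

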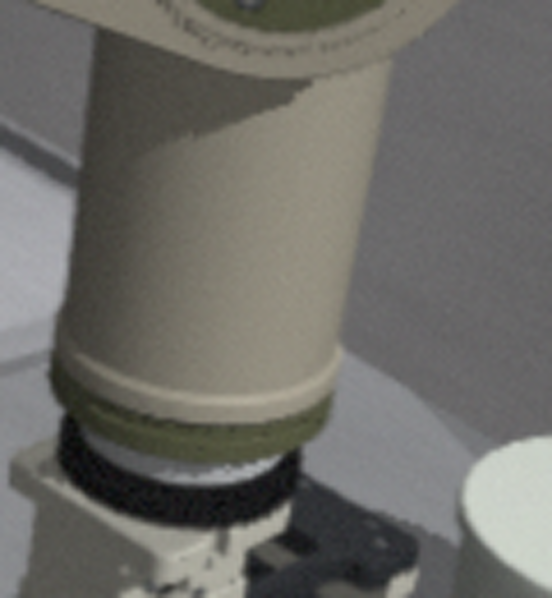

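```bash
python3 - <<'E'
from h import *
p=np.array([.4693,-.3259,.0706])
S=load('s2');T=load('t2')
def tri(a,b):
    o1,r1=ray(S,a);o2,r2=ray(T,b);A=np.stack([r1,-r2],1);x=np.linalg.lstsq(A,o2-o1,rcond=None)[0]
    P,Q=o1+x[0]*r1,o2+x[1]*r2;return ((P+Q)/2).round(4),np.linalg.norm(P-Q).round(4)
print(tri((400+412/4.6-.4,120+545/4.6-.4),(440+522/7-.4,130+88/7-.4)))
# expected plate corner: jaw +.094, perp -.0375
R=Ro.from_rotvec([2.126,2.312,0]).as_matrix();j=R[:,1]
print(p+.094*j+np.array([j[1],-j[0],0])*.0375, p-.094*j)
# plate +jaw end edge corners top, for heights
for z in(.15,.17,.19): print(z,at_z(T,(440+215/7,130+112/7),z),at_z(T,(440+522/7,130+85/7),z))
E
```

```text
(array([ 0.5607, -0.3515,  0.2276]), np.float64(0.0034))
[ 0.56610814 -0.35540307  0.0706444 ] [ 0.37562966 -0.33376542  0.0705556 ]
0.15 [ 0.5727499  -0.30739592  0.15      ] [ 0.57799555 -0.38233104  0.15      ]
0.17 [ 0.56876252 -0.30160048  0.17      ] [ 0.57389193 -0.37487506  0.17      ]
0.19 [ 0.56477514 -0.29580503  0.19      ] [ 0.5697883  -0.36741909  0.19      ]
```

The plate corner triangulates to (0.561,-0.352), which agrees with the state, so x and y are right and only the finger length is in doubt. I descend to a nominal 6 mm, then try the grip. The width will tell.

>>> {"api": "step_arm", "payload": {"series": [{"gripper": 0.07,"dx": 0,"dy": 0,"dz": -0.01,"roll": 0},{"gripper": 0.07,"dx": 0,"dy": 0,"dz": -0.01,"roll": 0},{"gripper": 0.07,"dx": 0,"dy": 0,"dz": 0,"roll": 0},{"gripper": 0.07,"dx": 0,"dy": 0,"dz": 0,"roll": 0},{"gripper": 0.07,"dx": 0,"dy": 0,"dz": 0,"roll": 0}]}}

```text
time_s: 4.45
position: [0.4675, -0.3256, 0.0073]
eef_rot: [-2.126, -2.313, -0.0]
ft_force: [-0.6, -0.3, -0.6]
width: 0.754
```

```bash

python3 -c "
from h import *
tipview('s6','s6d')"
```

```text
t 4.5 p [ 0.4677 -0.3258  0.0076] jaw 4.8 tilt -1.0 f [ 0.4 -0.4 -0.2] w 0.07 q [-0.7   0.21  1.74 -0.    1.19 -0.78]
```

View pics/s6d.png

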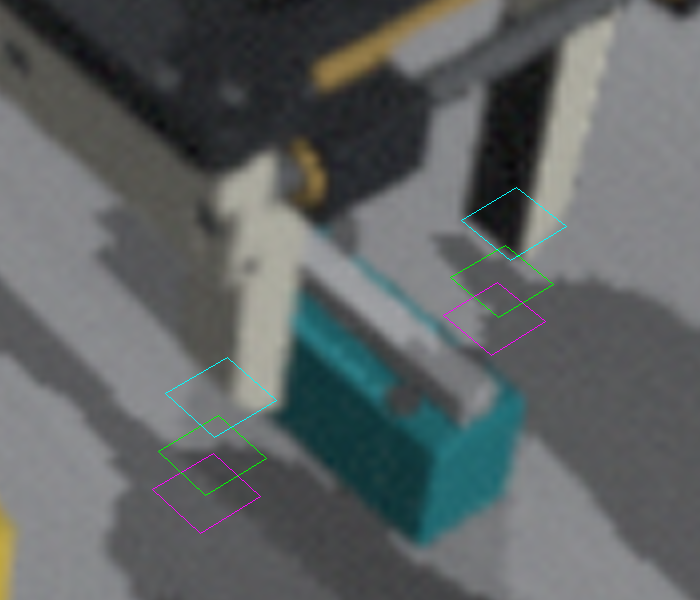

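>>> {"api": "step_arm", "payload": {"series": [{"gripper": 0.01,"dx": 0,"dy": 0,"dz": 0,"roll": 0},{"gripper": 0.01,"dx": 0,"dy": 0,"dz": 0,"roll": 0},{"gripper": 0.01,"dx": 0,"dy": 0,"dz": 0,"roll": 0},{"gripper": 0.01,"dx": 0,"dy": 0,"dz": 0,"roll": 0},{"gripper": 0.01,"dx": 0,"dy": 0,"dz": 0,"roll": 0}]}}

```text
time_s: 4.92
position: [0.4675, -0.3256, 0.0074]
eef_rot: [2.126, 2.312, -0.0]
ft_force: [0.2, -0.2, 0.6]
width: 0.445
```

>>> {"api": "step_arm", "payload": {"series": [{"gripper": 0.01,"dx": 0,"dy": 0,"dz": 0,"roll": 0},{"gripper": 0.01,"dx": 0,"dy": 0,"dz": 0,"roll": 0},{"gripper": 0.01,"dx": 0,"dy": 0,"dz": 0,"roll": 0},{"gripper": 0.01,"dx": 0,"dy": 0,"dz": 0,"roll": 0}]}}

```text
time_s: 5.25
position: [0.4674, -0.3256, 0.0072]
eef_rot: [-2.126, -2.312, 0.0]
ft_force: [-0.4, -0.8, -0.7]
width: 0.16
```

```bash

python3 -c "
from h import *
tipview('s7','s7d')"
```

```text
t 5.3 p [ 0.4674 -0.3256  0.0072] jaw 4.8 tilt -1.0 f [ 0.4  0.1 -0.1] w 0.0116 q [-0.7   0.21  1.74 -0.    1.19 -0.78]
```

View pics/s7d.png

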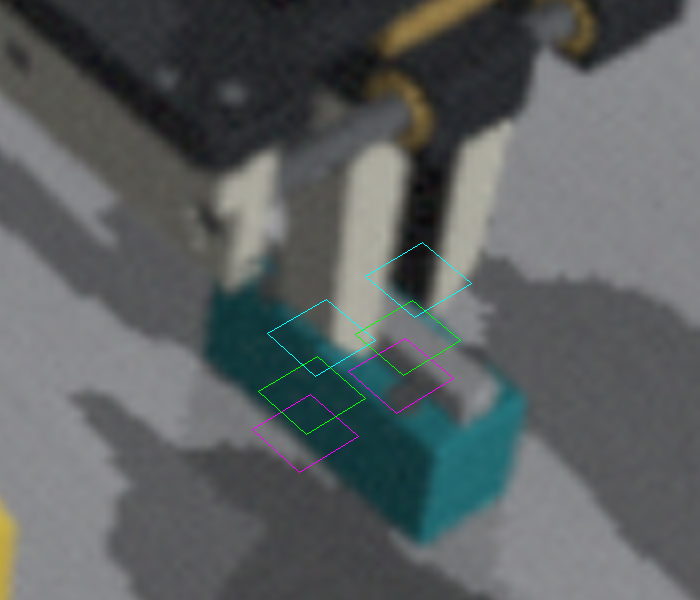

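The grip test shows the fingers passing above the block and straddling the blade (width ~12 mm). The real tips are therefore about 31 mm higher than the reported TCP. I reopen and go down by that much, in steps with force checks.

>>> {"api": "step_arm", "payload": {"series": [{"gripper": 0.07,"dx": 0,"dy": 0,"dz": 0,"roll": 0},{"gripper": 0.07,"dx": 0,"dy": 0,"dz": 0,"roll": 0},{"gripper": 0.07,"dx": 0,"dy": 0,"dz": 0,"roll": 0},{"gripper": 0.07,"dx": 0,"dy": 0,"dz": 0,"roll": 0},{"gripper": 0.07,"dx": 0,"dy": 0,"dz": 0,"roll": 0}]}}

```text
time_s: 5.72
position: [0.4674, -0.3256, 0.0072]
eef_rot: [-2.126, -2.313, 0.0]
ft_force: [-0.2, -0.4, 0.1]
width: 0.438
```

>>> {"api": "step_arm", "payload": {"series": [{"gripper": 0.07,"dx": 0,"dy": 0,"dz": 0,"roll": 0},{"gripper": 0.07,"dx": 0,"dy": 0,"dz": 0,"roll": 0},{"gripper": 0.07,"dx": 0,"dy": 0,"dz": 0,"roll": 0},{"gripper": 0.07,"dx": 0,"dy": 0,"dz": 0,"roll": 0}]}}

```text
time_s: 6.05
position: [0.4674, -0.3256, 0.0072]
eef_rot: [-2.126, -2.313, -0.0]
ft_force: [0.5, -1.4, -0.3]
width: 0.721
```

>>> {"api": "step_arm", "payload": {"series": [{"gripper": 0.07,"dx": 0,"dy": 0,"dz": -0.006,"roll": 0},{"gripper": 0.07,"dx": 0,"dy": 0,"dz": -0.006,"roll": 0},{"gripper": 0.07,"dx": 0,"dy": 0,"dz": 0,"roll": 0}]}}

```text
time_s: 6.3
position: [0.4664, -0.3248, -0.0066]
eef_rot: [-2.125, -2.311, 0.0]
ft_force: [0.7, -0.2, -0.2]
width: 0.756
```

>>> {"api": "step_arm", "payload": {"series": [{"gripper": 0.07,"dx": 0,"dy": 0,"dz": -0.005,"roll": 0},{"gripper": 0.07,"dx": 0,"dy": 0,"dz": -0.005,"roll": 0},{"gripper": 0.07,"dx": 0,"dy": 0,"dz": 0,"roll": 0},{"gripper": 0.07,"dx": 0,"dy": 0,"dz": 0,"roll": 0}]}}

```text
time_s: 6.63
position: [0.467, -0.3252, -0.0154]
eef_rot: [-2.126, -2.312, 0.0]
ft_force: [-0.0, 0.8, -0.2]
width: 0.752
```

```bash

python3 -c "
from h import *
tipview('s8','s8d')"
```

```text
t 6.68 p [ 0.4673 -0.3255 -0.015 ] jaw 4.8 tilt -1.0 f [ 0.1  0.7 -0.2] w 0.0699 q [-0.7   0.24  1.75  0.    1.15 -0.78]
```

View pics/s8d.png

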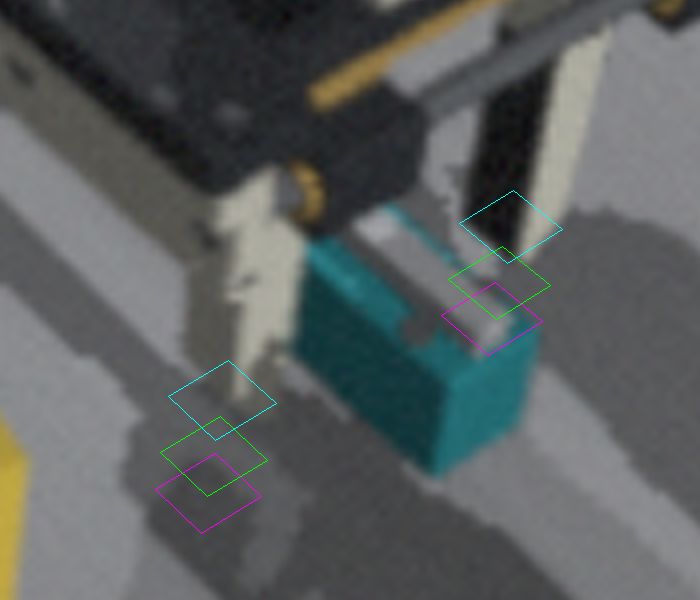

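>>> {"api": "step_arm", "payload": {"series": [{"gripper": 0.04,"dx": 0,"dy": 0,"dz": -0.005,"roll": 0},{"gripper": 0.01,"dx": 0,"dy": 0,"dz": 0,"roll": 0},{"gripper": 0.01,"dx": 0,"dy": 0,"dz": 0,"roll": 0},{"gripper": 0.01,"dx": 0,"dy": 0,"dz": 0,"roll": 0},{"gripper": 0.01,"dx": 0,"dy": 0,"dz": 0,"roll": 0}]}}

```text
time_s: 7.1
position: [0.4676, -0.3257, -0.0196]
eef_rot: [2.126, 2.312, 0.0]
ft_force: [0.6, 0.4, 0.5]
width: 0.443
```

>>> {"api": "step_arm", "payload": {"series": [{"gripper": 0.01,"dx": 0,"dy": 0,"dz": 0,"roll": 0},{"gripper": 0.01,"dx": 0,"dy": 0,"dz": 0,"roll": 0},{"gripper": 0.01,"dx": 0,"dy": 0,"dz": 0,"roll": 0},{"gripper": 0.01,"dx": 0,"dy": 0,"dz": 0,"roll": 0}]}}

```text
time_s: 7.43
position: [0.4675, -0.3257, -0.0196]
eef_rot: [2.126, 2.312, 0.0]
ft_force: [0.6, -0.5, 1.5]
width: 0.297
```

```bash

python3 -c "
from h import *
tipview('s9','s9d')"
```

```text
t 7.48 p [ 0.4675 -0.3257 -0.0196] jaw 4.8 tilt -1.0 f [ 0.2 -0.5  1.2] w 0.0278 q [-0.7   0.25  1.75 -0.    1.14 -0.78]
```

View pics/s9d.png

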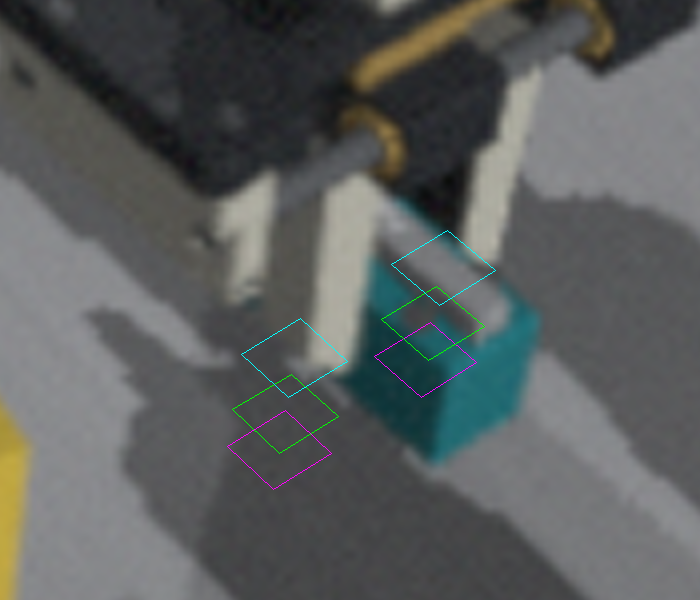

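The grip reads 27.8 mm, which is the block's width. I lift it.

>>> {"api": "step_arm", "payload": {"series": [{"gripper": 0.01,"dx": 0,"dy": 0,"dz": 0.015,"roll": 0},{"gripper": 0.01,"dx": 0,"dy": 0,"dz": 0.025,"roll": 0},{"gripper": 0.01,"dx": 0,"dy": 0,"dz": 0.03,"roll": 0},{"gripper": 0.01,"dx": 0,"dy": 0,"dz": 0.03,"roll": 0},{"gripper": 0.01,"dx": 0,"dy": 0,"dz": 0.01,"roll": 0}]}}

```text
time_s: 7.9
position: [0.4694, -0.3272, 0.0951]
eef_rot: [2.122, 2.308, 0.0]
ft_force: [0.1, -0.5, -0.2]
width: 0.297
```

>>> {"api": "step_arm", "payload": {"series": [{"gripper": 0.01,"dx": 0.004,"dy": 0.025,"dz": 0,"roll": -2.5},{"gripper": 0.01,"dx": 0.004,"dy": 0.025,"dz": 0,"roll": -2.5},{"gripper": 0.01,"dx": 0.004,"dy": 0.025,"dz": 0,"roll": -2.5},{"gripper": 0.01,"dx": 0.004,"dy": 0.025,"dz": 0,"roll": -2.5},{"gripper": 0.01,"dx": 0.004,"dy": 0.025,"dz": 0,"roll": -2.5}]}}

```text
time_s: 8.32
position: [0.4869, -0.1992, 0.089]
eef_rot: [-2.367, -2.064, 0.001]
ft_force: [1.0, 0.9, -0.9]
width: 0.301
```

>>> {"api": "step_arm", "payload": {"series": [{"gripper": 0.01,"dx": 0.004,"dy": 0.025,"dz": 0,"roll": -2.5},{"gripper": 0.01,"dx": 0.004,"dy": 0.025,"dz": 0,"roll": -2.5},{"gripper": 0.01,"dx": 0.004,"dy": 0.025,"dz": 0,"roll": -2.5},{"gripper": 0.01,"dx": 0.004,"dy": 0.025,"dz": 0,"roll": -2.5},{"gripper": 0.01,"dx": 0.004,"dy": 0.025,"dz": 0,"roll": 0}]}}

```text
time_s: 8.73
position: [0.5069, -0.0742, 0.0891]
eef_rot: [-2.539, -1.849, 0.001]
ft_force: [1.2, 0.8, -1.4]
width: 0.301
```

>>> {"api": "step_arm", "payload": {"series": [{"gripper": 0.01,"dx": 0.004,"dy": 0.025,"dz": 0,"roll": 0},{"gripper": 0.01,"dx": 0.004,"dy": 0.025,"dz": 0,"roll": 0},{"gripper": 0.01,"dx": 0.004,"dy": 0.025,"dz": 0,"roll": 0},{"gripper": 0.01,"dx": 0.004,"dy": 0.025,"dz": 0,"roll": 0},{"gripper": 0.01,"dx": 0.004,"dy": 0.025,"dz": 0,"roll": 0}]}}

```text
time_s: 9.15
position: [0.5268, 0.0507, 0.089]
eef_rot: [-2.536, -1.853, 0.002]
ft_force: [0.2, 0.3, -1.1]
width: 0.298
```

```bash

python3 -c "
from h import *
st()
tipview('s10','s10d',4);snap('top','t10');crop('t10',200,110,400,260,4,'t10c')"
```

```text
t 9.15 p [0.5268 0.0507 0.089 ] jaw -17.7 tilt -1.0 f [ 0.2  0.3 -1.1] w 0.0277 q [-0.    0.01  1.8  -0.    1.34  0.31]
t 9.2 p [0.5273 0.0548 0.0892] jaw -17.62 tilt -1.0 f [-1.8  3.4 -1.8] w 0.0277 q [0.   0.01 1.8  0.   1.34 0.31]
```

View pics/s10d.png

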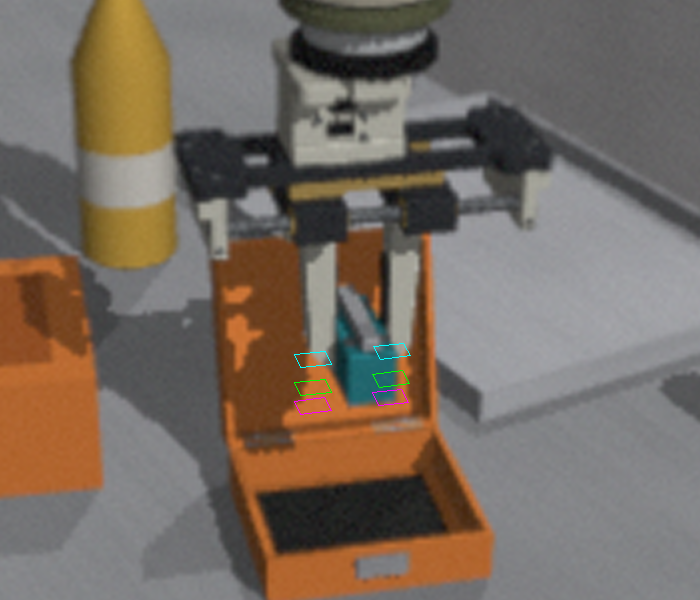

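View pics/t10c.png

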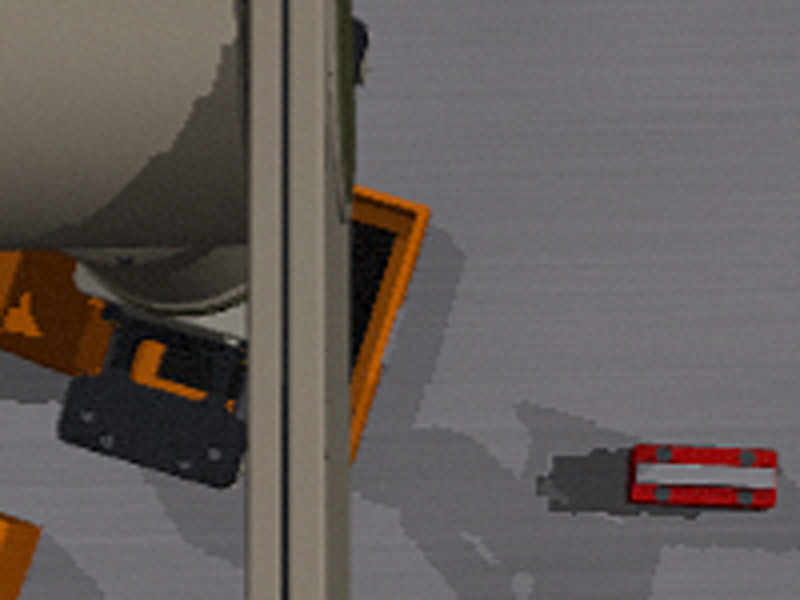

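The block is held level above the case, and the lid leans clear behind. I settle, and then lower it about 10 mm toward the front of centre to keep the gripper body off the lid.

>>> {"api": "step_arm", "payload": {"series": [{"gripper": 0.01,"dx": -0.002,"dy": -0.012,"dz": -0.02,"roll": 0},{"gripper": 0.01,"dx": 0,"dy": 0,"dz": -0.02,"roll": 0},{"gripper": 0.01,"dx": 0,"dy": 0,"dz": 0,"roll": 0},{"gripper": 0.01,"dx": 0,"dy": 0,"dz": 0,"roll": 0},{"gripper": 0.01,"dx": 0,"dy": 0,"dz": 0,"roll": 0}]}}

```text
time_s: 9.67
position: [0.5255, 0.0371, 0.0506]
eef_rot: [-2.537, -1.853, 0.0]
ft_force: [-0.2, 0.4, -1.1]
width: 0.3
```

```bash

python3 -c "
from h import *
st()
tipview('s11','s11d',4)"
```

```text
t 9.67 p [0.5255 0.0371 0.0506] jaw -17.72 tilt -1.0 f [-0.2  0.4 -1.1] w 0.0279 q [-0.03  0.04  1.84  0.    1.26  0.28]
t 9.72 p [0.5262 0.0372 0.0513] jaw -17.72 tilt -1.0 f [-0.2  0.  -1.2] w 0.0276 q [-0.03  0.04  1.84  0.    1.26  0.28]
```

View pics/s11d.png

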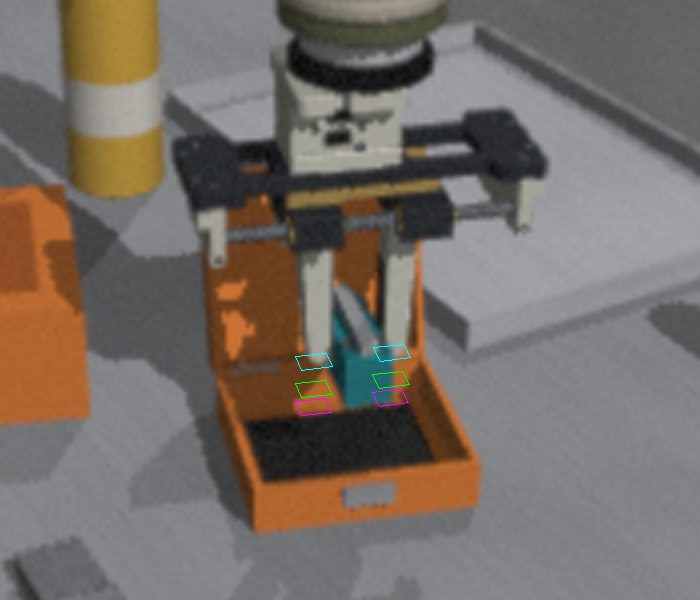

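>>> {"api": "step_arm", "payload": {"series": [{"gripper": 0.01,"dx": 0,"dy": 0,"dz": -0.015,"roll": 0},{"gripper": 0.01,"dx": 0,"dy": 0,"dz": -0.015,"roll": 0},{"gripper": 0.01,"dx": 0,"dy": 0,"dz": -0.015,"roll": 0},{"gripper": 0.01,"dx": 0,"dy": 0,"dz": -0.009,"roll": 0},{"gripper": 0.01,"dx": 0,"dy": 0,"dz": 0,"roll": 0}]}}

```text
time_s: 10.13
position: [0.5244, 0.0374, -0.005]
eef_rot: [-2.536, -1.852, 0.003]
ft_force: [-0.7, -0.5, -1.5]
width: 0.293
```

>>> {"api": "step_arm", "payload": {"series": [{"gripper": 0.01,"dx": 0,"dy": 0,"dz": -0.005,"roll": 0},{"gripper": 0.01,"dx": 0,"dy": 0,"dz": -0.003,"roll": 0},{"gripper": 0.01,"dx": 0,"dy": 0,"dz": 0,"roll": 0},{"gripper": 0.01,"dx": 0,"dy": 0,"dz": 0,"roll": 0}]}}

```text
time_s: 10.47
position: [0.5259, 0.0374, -0.0112]
eef_rot: [2.536, 1.853, 0.001]
ft_force: [-0.0, 0.6, -0.9]
width: 0.299
```

```bash

python3 -c "
from h import *
st()
tipview('s12','s12d',4)"
```

```text
t 10.47 p [ 0.5259  0.0374 -0.0112] jaw -17.7 tilt -1.0 f [-0.   0.6 -0.9] w 0.0278 q [-0.03  0.13  1.87  0.    1.14  0.28]
t 10.52 p [ 0.5259  0.0374 -0.0112] jaw -17.7 tilt -1.0 f [ 0.7  0.  -1.3] w 0.0279 q [-0.03  0.13  1.87  0.    1.14  0.28]
```

View pics/s12d.png

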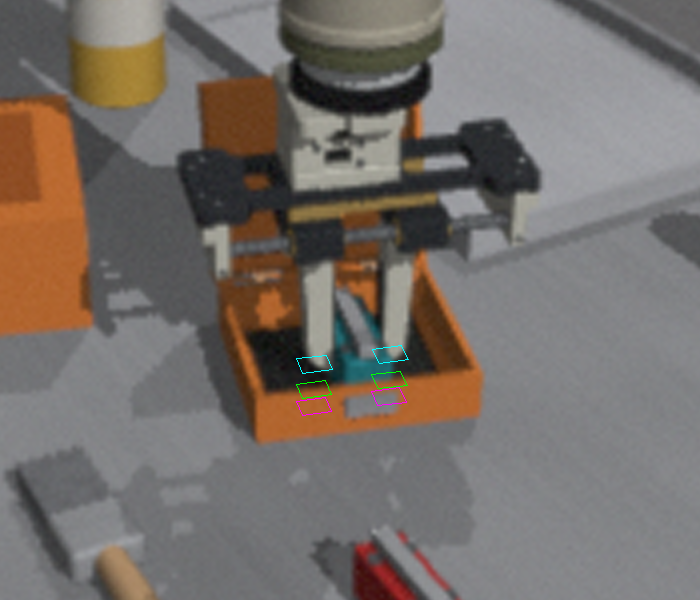

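Inside the case, with 4 mm left to the floor. I go down until contact and then release slightly.

>>> {"api": "step_arm", "payload": {"series": [{"gripper": 0.01,"dx": 0,"dy": 0,"dz": -0.002,"roll": 0},{"gripper": 0.01,"dx": 0,"dy": 0,"dz": -0.001,"roll": 0},{"gripper": 0.01,"dx": 0,"dy": 0,"dz": 0,"roll": 0},{"gripper": 0.01,"dx": 0,"dy": 0,"dz": 0,"roll": 0}]}}

```text
time_s: 10.85
position: [0.5253, 0.0374, -0.0148]
eef_rot: [-2.537, -1.853, 0.0]
ft_force: [0.3, 0.2, -0.9]
width: 0.298
```

>>> {"api": "step_arm", "payload": {"series": [{"gripper": 0.05,"dx": 0,"dy": 0,"dz": 0,"roll": 0},{"gripper": 0.05,"dx": 0,"dy": 0,"dz": 0,"roll": 0},{"gripper": 0.05,"dx": 0,"dy": 0,"dz": 0,"roll": 0},{"gripper": 0.05,"dx": 0,"dy": 0,"dz": 0,"roll": 0},{"gripper": 0.05,"dx": 0,"dy": 0,"dz": 0,"roll": 0}]}}

```text
time_s: 11.27
position: [0.5256, 0.0374, -0.0146]
eef_rot: [2.537, 1.853, 0.0]
ft_force: [0.3, 0.6, 0.1]
width: 0.536
```

>>> {"api": "step_arm", "payload": {"series": [{"gripper": 0.05,"dx": 0,"dy": 0,"dz": 0.015,"roll": 0},{"gripper": 0.05,"dx": 0,"dy": 0,"dz": 0.03,"roll": 0},{"gripper": 0.05,"dx": 0,"dy": 0,"dz": 0.035,"roll": 0},{"gripper": 0.05,"dx": 0,"dy": 0,"dz": 0.035,"roll": 0},{"gripper": 0.05,"dx": 0,"dy": 0,"dz": 0.02,"roll": 0}]}}

```text
time_s: 11.68
position: [0.5272, 0.0374, 0.1247]
eef_rot: [2.534, 1.852, 0.006]
ft_force: [1.4, 0.1, 0.7]
width: 0.534
```

```bash

python3 -c "
from h import *
tipview('s13','s13d',4,up=250)"
```

```text
t 11.73 p [0.5294 0.0373 0.1282] jaw -17.7 tilt -1.0 f [2.6 0.1 2.5] w 0.0501 q [-0.03 -0.03  1.77  0.    1.4   0.28]
```

View pics/s13d.png

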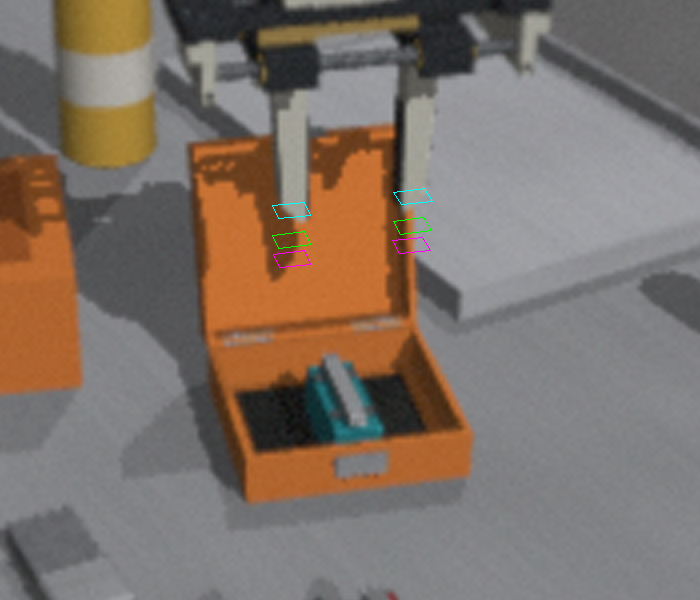

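The cartridge stands upright in the case. Next I work out the lid angle from the first top picture.

```bash
cat >> h.py <<'E'
C0=np.array([.5294,.0503]);A=np.radians(-17.7);X=np.array([np.cos(A),np.sin(A)]);Y=np.array([-X[1],X[0]])
def cw(x,y,z): q=C0+x*X+y*Y;return np.array([q[0],q[1],z])
def lid(x,r,d,th): return cw(x,.06-r*np.cos(th)+d*np.sin(th),.03+r*np.sin(th)+d*np.cos(th))
E
python3 - <<'E'
from h import *
im=load('t0');s=load('s0')
obs=np.array([(180+160/5.7,110+66/5.7),(180+38/5.7,110+466/5.7)])-.4
for th in np.arange(1.7,2.05,.05):
    print(round(th,2),proj(im,[lid(.065,.12,.026,th),lid(-.065,.12,.026,th)]).round(1).tolist(),'rim',proj(im,[lid(.065,.12,0,th)]).round(1).tolist(),'side',proj(s,[lid(-.065,.12,0,th),lid(.065,.12,0,th)]).round(1).tolist())
print(obs,(180+235/5.7,110+85/5.7))
for t in(1.75,1.85,1.95): print(t,lid(0,.12,.026,t))
print('start',cw(0,.165,0))
T=at_z(im,(235,120),.0);print('tray corner',T, (T[:2]-C0)@X,(T[:2]-C0)@Y)
crop('s0',280,140,400,260,6,'c7')
E
```

```text
1.7 [[217.0, 123.4], [195.0, 195.2]] rim [[230.9, 127.1]] side [[299.6, 169.1], [354.3, 163.8]]
1.75 [[214.1, 122.8], [192.1, 194.4]] rim [[227.7, 126.3]] side [[299.2, 168.4], [353.6, 163.1]]
1.8 [[211.3, 122.3], [189.4, 193.6]] rim [[224.6, 125.5]] side [[298.7, 167.7], [352.9, 162.5]]
1.85 [[208.7, 121.8], [186.8, 192.9]] rim [[221.5, 124.8]] side [[298.3, 167.2], [352.2, 162.0]]
1.9 [[206.1, 121.4], [184.3, 192.2]] rim [[218.6, 124.1]] side [[297.9, 166.9], [351.5, 161.7]]
1.95 [[203.7, 121.0], [182.0, 191.6]] rim [[215.7, 123.5]] side [[297.5, 166.6], [350.8, 161.5]]
2.0 [[201.5, 120.7], [179.8, 191.1]] rim [[213.0, 122.9]] side [[297.1, 166.5], [350.2, 161.4]]
[[207.67017544 121.17894737]
 [186.26666667 191.35438596]] (221.2280701754386, 124.91228070175438)
1.75 [0.56192338 0.15220921 0.14344392]
1.85 [0.56529535 0.16277501 0.13818768]
1.95 [0.56849095 0.17278812 0.13185046]
start [0.57956546 0.20748914 0.        ]
tray corner [0.66497576 0.11838702 0.        ] 0.10845709541433284 0.1060833915060161
```

View pics/c7.png

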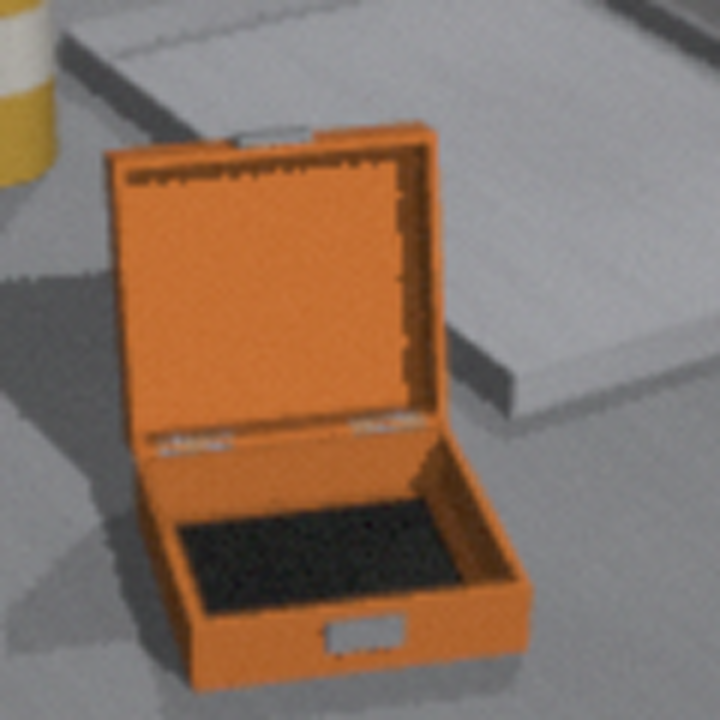

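The lid angle is about 1.86 rad and the model fits within 1 px. The free-edge outer corner is at case-y ≈ 0.119 and z ≈ 0.138. Plan: close the fingers, go up and over to behind the lid at case-y ≈ 0.155, lower, and push toward −y.

>>> {"api": "step_arm", "payload": {"series": [{"gripper": 0,"dx": 0,"dy": 0,"dz": 0.03,"roll": 0},{"gripper": 0,"dx": 0,"dy": 0,"dz": 0.03,"roll": 0},{"gripper": 0,"dx": 0,"dy": 0,"dz": 0,"roll": 0},{"gripper": 0,"dx": 0.01,"dy": 0.03,"dz": 0,"roll": 0},{"gripper": 0,"dx": 0.01,"dy": 0.033,"dz": 0,"roll": 0}]}}

```text
time_s: 12.15
position: [0.5464, 0.0996, 0.1812]
eef_rot: [2.539, 1.848, 0.003]
ft_force: [1.3, 0.1, -0.7]
width: 0.227
```

>>> {"api": "step_arm", "payload": {"series": [{"gripper": 0,"dx": 0.01,"dy": 0.033,"dz": 0,"roll": 0},{"gripper": 0,"dx": 0.01,"dy": 0.033,"dz": 0,"roll": 0},{"gripper": 0,"dx": 0.01,"dy": 0.033,"dz": 0,"roll": 0},{"gripper": 0,"dx": 0,"dy": 0,"dz": 0,"roll": 0},{"gripper": 0,"dx": 0,"dy": 0,"dz": 0,"roll": 0}]}}

```text
time_s: 12.57
position: [0.5752, 0.2011, 0.1792]
eef_rot: [-2.534, -1.857, 0.002]
ft_force: [0.4, -0.7, 0.7]
width: 0.009
```

```bash
cat >> h.py <<'E'
def cs():
    p=state()['position'];d=p[:2]-C0;print('case x,y,tipz',(d@X).round(4),(d@Y).round(4),round(p[2]+.032,4))
E
python3 -c "
from h import *
cs();tipview('s14','s14d',4,up=350)"
```

```text
case x,y,tipz -0.0022 0.1576 0.2112
t 12.62 p [0.5751 0.1998 0.1794] jaw -17.61 tilt -1.0 f [ 0.4  0.7 -1. ] w 0.0006 q [ 0.25  0.16  1.47 -0.    1.51  0.56]
```

View pics/s14d.png

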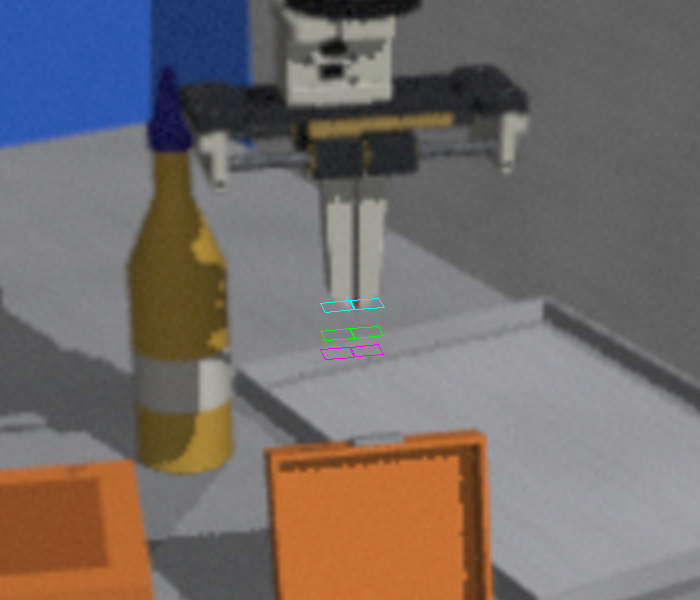

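>>> {"api": "step_arm", "payload": {"series": [{"gripper": 0,"dx": 0,"dy": 0,"dz": -0.025,"roll": 0},{"gripper": 0,"dx": 0,"dy": 0,"dz": -0.025,"roll": 0},{"gripper": 0,"dx": 0,"dy": 0,"dz": -0.025,"roll": 0},{"gripper": 0,"dx": 0,"dy": 0,"dz": -0.02,"roll": 0},{"gripper": 0,"dx": 0,"dy": 0,"dz": 0,"roll": 0}]}}

```text
time_s: 13.03
position: [0.5718, 0.197, 0.0799]
eef_rot: [-2.536, -1.85, 0.012]
ft_force: [-0.6, -1.3, 0.0]
width: 0.008
```

>>> {"api": "step_arm", "payload": {"series": [{"gripper": 0,"dx": -0.003,"dy": -0.0095,"dz": 0,"roll": 0},{"gripper": 0,"dx": -0.003,"dy": -0.0095,"dz": 0,"roll": 0},{"gripper": 0,"dx": -0.003,"dy": -0.0095,"dz": 0,"roll": 0},{"gripper": 0,"dx": -0.003,"dy": -0.0095,"dz": 0,"roll": 0},{"gripper": 0,"dx": 0,"dy": 0,"dz": 0,"roll": 0}]}}

```text
time_s: 13.45
position: [0.5642, 0.1594, 0.0871]
eef_rot: [2.537, 1.85, 0.003]
ft_force: [-0.3, 0.5, -0.7]
width: 0.007
```

```bash
python3 -c "
from h import *
cs();tipview('s15','s15d',4,up=350)"
```

```text
case x,y,tipz -0.0 0.1145 0.1191
t 13.5 p [0.564  0.1601 0.0866] jaw -17.79 tilt -1.0 f [-0.7 -0.  -0.3] w 0.0006 q [ 0.19  0.16  1.64 -0.    1.34  0.5 ]
```

View pics/s15d.png

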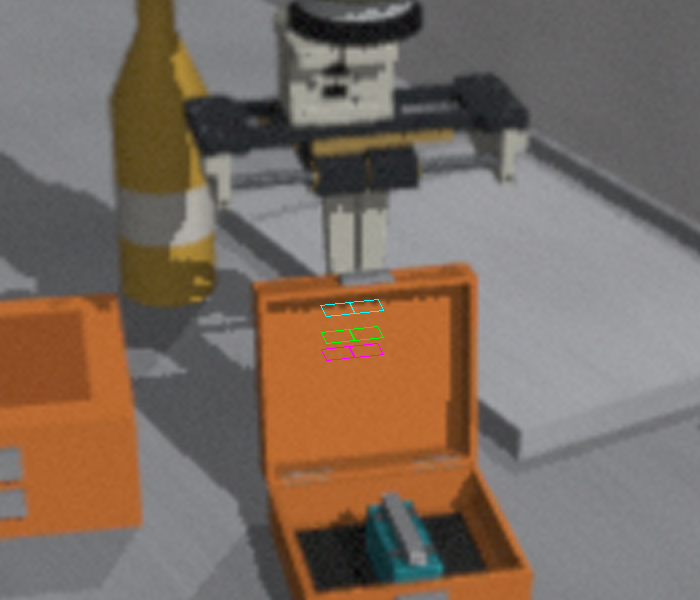

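The finger is behind the lid at the free edge. I keep pushing toward −y.

>>> {"api": "step_arm", "payload": {"series": [{"gripper": 0,"dx": -0.003,"dy": -0.0095,"dz": 0,"roll": 0},{"gripper": 0,"dx": -0.003,"dy": -0.0095,"dz": 0,"roll": 0},{"gripper": 0,"dx": -0.003,"dy": -0.0095,"dz": 0,"roll": 0},{"gripper": 0,"dx": 0,"dy": 0,"dz": 0,"roll": 0}]}}

```text
time_s: 13.83
position: [0.5539, 0.1311, 0.0852]
eef_rot: [2.537, 1.852, -0.001]
ft_force: [-0.5, -0.1, 0.2]
width: 0.009
```

>>> {"api": "step_arm", "payload": {"series": [{"gripper": 0,"dx": -0.003,"dy": -0.0095,"dz": 0,"roll": 0},{"gripper": 0,"dx": -0.003,"dy": -0.0095,"dz": 0,"roll": 0},{"gripper": 0,"dx": -0.003,"dy": -0.0095,"dz": 0,"roll": 0},{"gripper": 0,"dx": -0.003,"dy": -0.0095,"dz": 0,"roll": 0}]}}

```text
time_s: 14.17
position: [0.5418, 0.0939, 0.0849]
eef_rot: [-2.536, -1.853, 0.001]
ft_force: [0.5, 1.3, -0.2]
width: 0.003
```

```bash
python3 -c "
from h import *
cs();tipview('s16','s16d',4,up=350)"
```

```text
case x,y,tipz -0.0014 0.0453 0.1169
t 14.22 p [0.5414 0.0923 0.0848] jaw -17.73 tilt -1.0 f [ 0.6 -0.6  0.4] w 0.0006 q [ 0.08  0.07  1.75 -0.    1.33  0.39]
```

View pics/s16d.png

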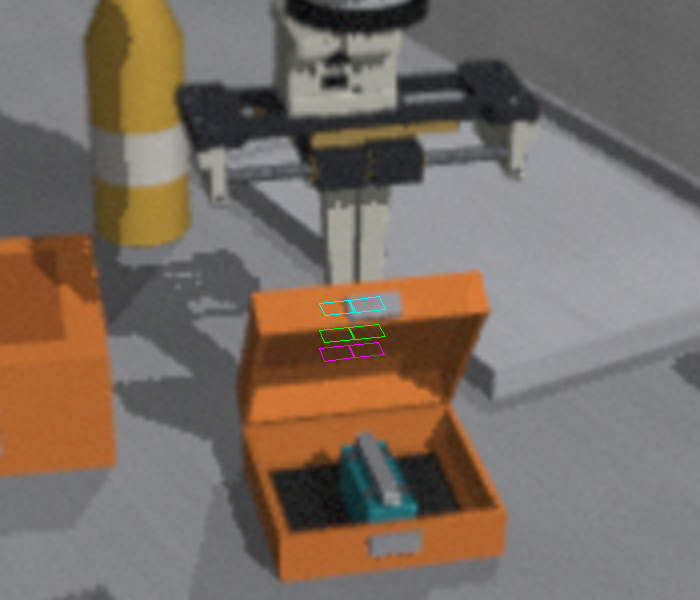

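The lid is following, now at about 1.2 rad. I continue.

>>> {"api": "step_arm", "payload": {"series": [{"gripper": 0,"dx": -0.003,"dy": -0.0095,"dz": 0,"roll": 0},{"gripper": 0,"dx": -0.003,"dy": -0.0095,"dz": 0,"roll": 0},{"gripper": 0,"dx": -0.003,"dy": -0.0095,"dz": 0,"roll": 0},{"gripper": 0,"dx": 0,"dy": 0,"dz": 0,"roll": 0}]}}

```text
time_s: 14.55
position: [0.5328, 0.0644, 0.0851]
eef_rot: [2.537, 1.852, -0.001]
ft_force: [-0.6, -0.6, -0.4]
width: 0.006
```

>>> {"api": "step_arm", "payload": {"series": [{"gripper": 0,"dx": -0.003,"dy": -0.0095,"dz": 0,"roll": 0},{"gripper": 0,"dx": -0.003,"dy": -0.0095,"dz": 0,"roll": 0},{"gripper": 0,"dx": 0,"dy": 0,"dz": 0,"roll": 0}]}}

```text
time_s: 14.8
position: [0.5269, 0.0457, 0.0851]
eef_rot: [2.537, 1.852, -0.001]
ft_force: [-0.4, -0.6, 0.1]
width: 0.007
```

```bash
python3 -c "
from h import *
cs();tipview('s17','s17d',4,up=350)"
```

```text
case x,y,tipz -0.001 -0.0051 0.1171
t 14.85 p [0.5271 0.0464 0.0852] jaw -17.76 tilt -1.0 f [0.1 0.8 0.3] w 0.0006 q [-0.01  0.01  1.8  -0.    1.33  0.3 ]
```

View pics/s17d.png

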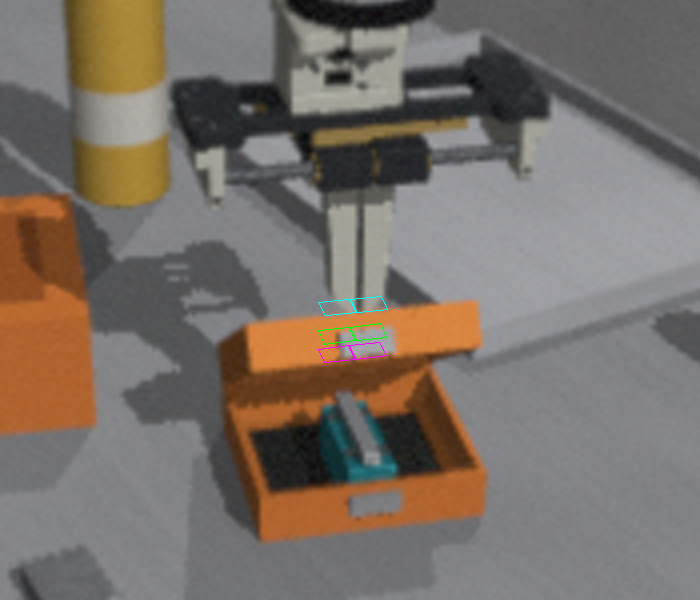

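The lid is at about 0.7 rad. I rise, step over the edge, then press down along the arc.

>>> {"api": "step_arm", "payload": {"series": [{"gripper": 0,"dx": 0,"dy": 0,"dz": 0.025,"roll": 0},{"gripper": 0,"dx": 0,"dy": 0,"dz": 0,"roll": 0},{"gripper": 0,"dx": -0.001,"dy": -0.004,"dz": 0,"roll": 0},{"gripper": 0,"dx": 0,"dy": 0,"dz": -0.01,"roll": 0},{"gripper": 0,"dx": 0,"dy": 0,"dz": 0,"roll": 0}]}}

```text
time_s: 15.27
position: [0.5248, 0.0433, 0.0973]
eef_rot: [-2.535, -1.852, 0.004]
ft_force: [-1.2, 1.5, -0.5]
width: 0.007
```

>>> {"api": "step_arm", "payload": {"series": [{"gripper": 0,"dx": 0,"dy": -0.001,"dz": -0.012,"roll": 0},{"gripper": 0,"dx": -0.001,"dy": -0.004,"dz": -0.012,"roll": 0},{"gripper": 0,"dx": 0,"dy": 0,"dz": 0,"roll": 0}]}}

```text
time_s: 15.52
position: [0.5227, 0.0379, 0.072]
eef_rot: [-2.534, -1.851, 0.007]
ft_force: [-1.2, -0.1, -0.7]
width: 0.002
```

```bash
python3 -c "
from h import *
cs();tipview('s18','s18d',4,up=350)"
```

```text
case x,y,tipz -0.0026 -0.0138 0.104
t 15.57 p [0.5232 0.0382 0.0733] jaw -17.72 tilt -1.0 f [0.3 0.2 0.9] w 0.0005 q [-0.02  0.02  1.82 -0.    1.31  0.28]
```

View pics/s18d.png

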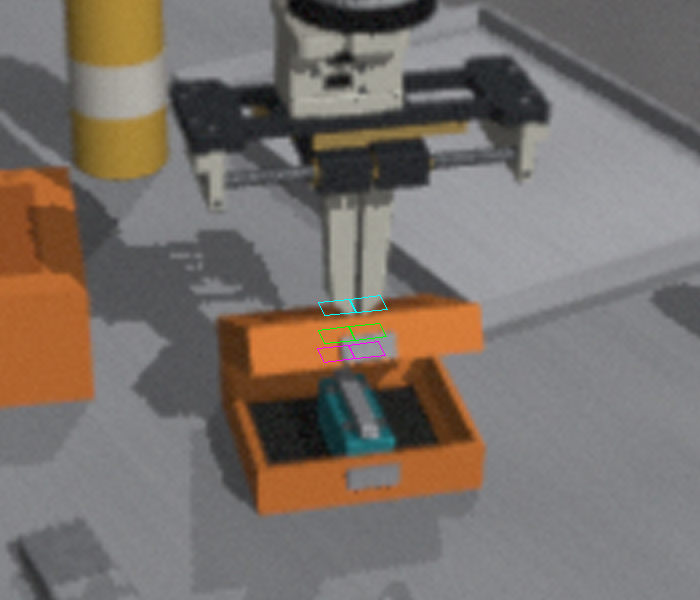

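>>> {"api": "step_arm", "payload": {"series": [{"gripper": 0,"dx": -0.002,"dy": -0.007,"dz": -0.008,"roll": 0},{"gripper": 0,"dx": -0.002,"dy": -0.006,"dz": -0.01,"roll": 0},{"gripper": 0,"dx": -0.002,"dy": -0.006,"dz": -0.01,"roll": 0},{"gripper": 0,"dx": 0,"dy": 0,"dz": 0,"roll": 0}]}}

```text
time_s: 15.9
position: [0.5172, 0.0182, 0.0454]
eef_rot: [-2.536, -1.851, 0.005]
ft_force: [-1.8, 0.1, -0.1]
width: 0.006
```

>>> {"api": "step_arm", "payload": {"series": [{"gripper": 0,"dx": -0.001,"dy": -0.004,"dz": -0.008,"roll": 0},{"gripper": 0,"dx": -0.001,"dy": -0.003,"dz": -0.006,"roll": 0},{"gripper": 0,"dx": 0,"dy": 0,"dz": 0,"roll": 0}]}}

```text
time_s: 16.15
position: [0.5163, 0.0119, 0.0327]
eef_rot: [-2.536, -1.852, 0.003]
ft_force: [0.4, -0.9, -1.0]
width: -0.001
```

```bash
python3 -c "
from h import *
cs();tipview('s19','s19d',4,up=350)"
```

```text
case x,y,tipz -0.0008 -0.0406 0.0647
t 16.2 p [0.5167 0.0122 0.0334] jaw -17.72 tilt -1.0 f [0.9 0.2 0.3] w 0.0005 q [-0.08  0.04  1.87 -0.    1.23  0.23]
```

View pics/s19d.png

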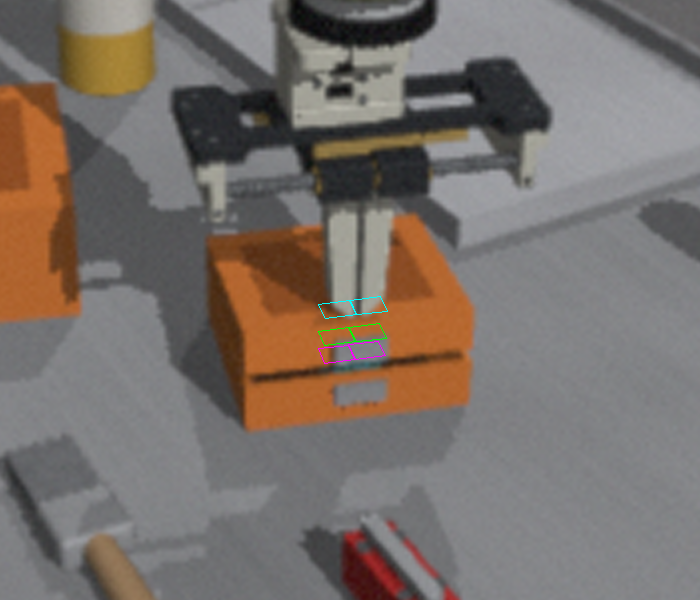

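Nearly shut: a small dark gap remains at crop (360,368). I press down in small steps and watch the force.

>>> {"api": "step_arm", "payload": {"series": [{"gripper": 0,"dx": 0,"dy": 0,"dz": -0.004,"roll": 0},{"gripper": 0,"dx": 0,"dy": 0,"dz": -0.003,"roll": 0},{"gripper": 0,"dx": 0,"dy": 0,"dz": 0,"roll": 0}]}}

```text
time_s: 16.45
position: [0.5173, 0.0126, 0.0268]
eef_rot: [-2.536, -1.853, 0.0]
ft_force: [-0.9, -0.5, 0.0]
width: 0.003
```

>>> {"api": "step_arm", "payload": {"series": [{"gripper": 0,"dx": 0,"dy": 0,"dz": -0.0015,"roll": 0},{"gripper": 0,"dx": 0,"dy": 0,"dz": 0,"roll": 0},{"gripper": 0,"dx": 0,"dy": 0,"dz": 0,"roll": 0}]}}

```text
time_s: 16.7
position: [0.5174, 0.0126, 0.0258]
eef_rot: [-2.537, -1.853, -0.0]
ft_force: [-0.8, -0.5, 0.3]
width: 0.007
```

```bash
python3 -c "
from h import *
cs();tipview('s20','s20d',6,up=350)"
```

```text
case x,y,tipz 0.0001 -0.0396 0.0578
t 16.75 p [0.5175 0.0125 0.0258] jaw -17.69 tilt -1.0 f [0.3 0.1 0.4] w 0.0006 q [-0.07  0.05  1.88  0.    1.21  0.23]
```

View pics/s20d.png

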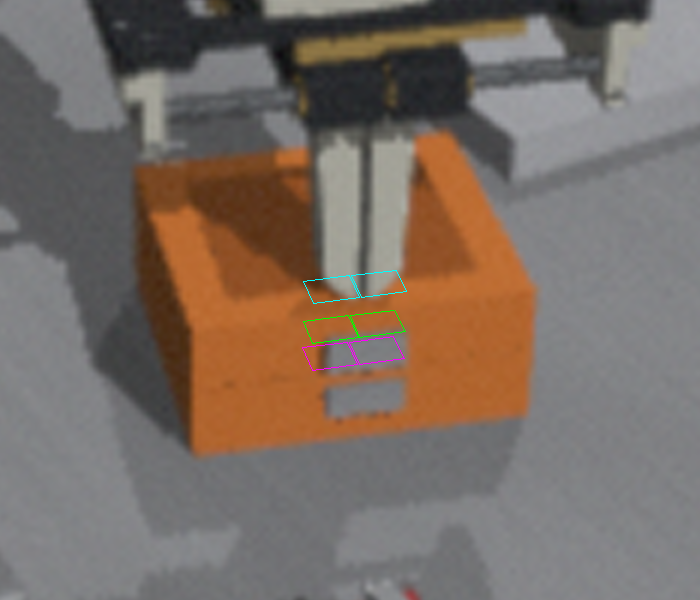

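>>> {"api": "step_arm", "payload": {"series": [{"gripper": 0,"dx": 0,"dy": 0,"dz": -0.0015,"roll": 0},{"gripper": 0,"dx": 0,"dy": 0,"dz": 0,"roll": 0},{"gripper": 0,"dx": 0,"dy": 0,"dz": 0,"roll": 0}]}}

```text
time_s: 17.0
position: [0.5178, 0.0124, 0.0248]
eef_rot: [2.536, 1.853, 0.001]
ft_force: [-1.2, -0.2, 5.1]
width: 0.003
```

>>> {"api": "step_arm", "payload": {"series": [{"gripper": 0,"dx": 0,"dy": 0,"dz": -0.001,"roll": 0},{"gripper": 0,"dx": 0,"dy": 0,"dz": 0,"roll": 0},{"gripper": 0,"dx": 0,"dy": 0,"dz": 0,"roll": 0}]}}

```text
time_s: 17.25
position: [0.5179, 0.0124, 0.0247]
eef_rot: [2.536, 1.853, 0.001]
ft_force: [-5.5, -0.1, 13.0]
width: 0.01
```

The force rises (5, then 13 N) and the position has stopped, so the lid is seated. I retract and check.

>>> {"api": "step_arm", "payload": {"series": [{"gripper": 0,"dx": 0,"dy": 0,"dz": 0.015,"roll": 0},{"gripper": 0,"dx": 0,"dy": 0,"dz": 0.03,"roll": 0},{"gripper": 0,"dx": 0,"dy": 0,"dz": 0.035,"roll": 0},{"gripper": 0,"dx": 0,"dy": 0,"dz": 0.035,"roll": 0},{"gripper": 0,"dx": 0,"dy": 0,"dz": 0.035,"roll": 0}]}}

```text
time_s: 17.67
position: [0.5169, 0.0124, 0.1744]
eef_rot: [-2.536, -1.853, 0.001]
ft_force: [1.1, -0.1, -0.3]
width: 0.008
```

>>> {"api": "step_arm", "payload": {"series": [{"gripper": 0,"dx": -0.005,"dy": 0.035,"dz": 0,"roll": 0},{"gripper": 0,"dx": -0.005,"dy": 0.035,"dz": 0,"roll": 0},{"gripper": 0,"dx": -0.005,"dy": 0.035,"dz": 0,"roll": 0},{"gripper": 0,"dx": -0.005,"dy": 0.035,"dz": 0,"roll": 0},{"gripper": 0,"dx": 0,"dy": 0,"dz": 0,"roll": 0}]}}

```text
time_s: 18.08
position: [0.4962, 0.1577, 0.1732]
eef_rot: [-2.531, -1.857, -0.002]
ft_force: [-0.0, 0.5, -0.6]
width: 0.008
```

```bash
python3 - <<'E'
from h import *
snap('side','s21');snap('top','t21');st()
im=load('s21')
a=cv2.resize(cv2.imread('pics/s21.png'),None,fx=6,fy=6,interpolation=cv2.INTER_CUBIC)
for th,col in((0,(255,0,255)),(.09,(0,255,0))):
    cv2.polylines(a,[(proj(im,[lid(-.065,.12,0,th),lid(.065,.12,0,th),lid(.065,.12,.026,th),lid(-.065,.12,.026,th)])*6+2.5).astype(int).reshape(-1,1,2)],True,col,1)
cv2.imwrite('pics/s21c.png',a[160*6:260*6,280*6:400*6]);cv2.imwrite('pics/s21r.png',cv2.resize(cv2.imread('pics/s21.png')[160:260,280:400],None,fx=6,fy=6,interpolation=cv2.INTER_CUBIC))
r=load('t21');crop('t21',200,120,420,260,3.6,'t21c')
E
```

```text
t 18.18 p [0.4971 0.1535 0.173 ] jaw -17.52 tilt -1.0 f [ 0.3 -0.6  0.7] w 0.0002 q [ 0.2  -0.08  1.73 -0.    1.49  0.51]
```

View pics/s21c.png

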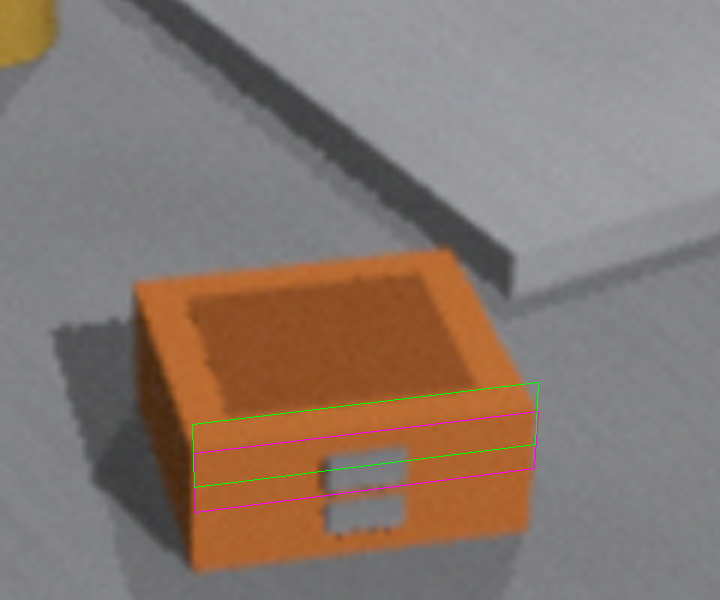

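View pics/s21r.png

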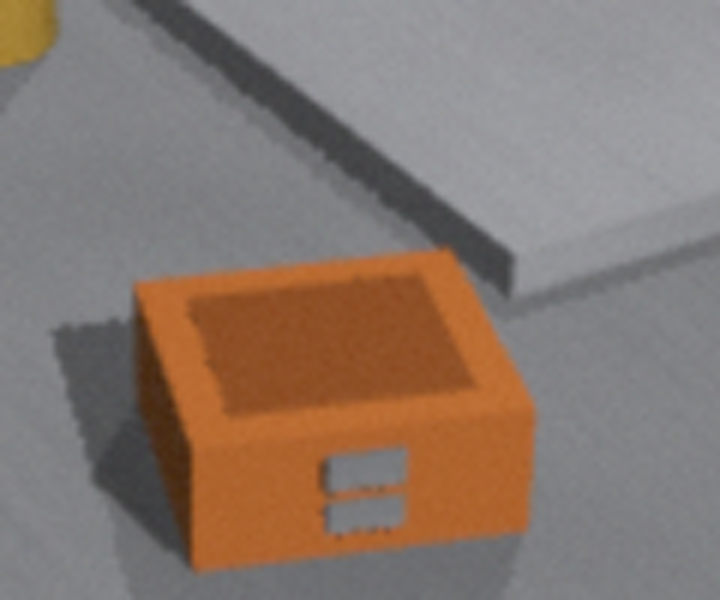

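View pics/t21c.png

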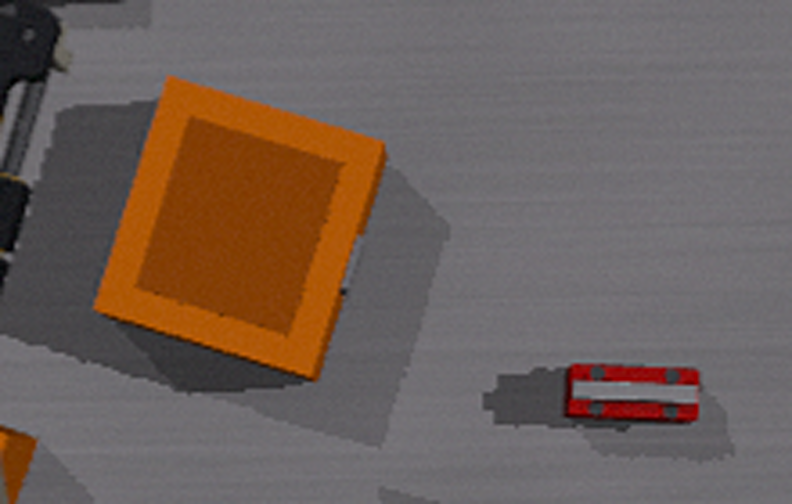

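```bash
python3 -c "
from h import *
print(job_done());st()"
```

```text
the job is handed in; nothing more can be done
None
the job is handed in; nothing more can be done
```

The teal cartridge is inside the orange case, the case is shut, and the job is handed in at about 18.2 s of the 54 s allowed. `job_done()` reports no verdict.

- **What I did:** I gripped the teal cartridge across its width (27.8 mm measured) and set it down near the middle of the small orange case. I then pushed the lid over from behind with closed fingers and pressed it onto the rim until it stopped moving (13 N). The arm was clear of everything at the end.
- **Final checks:** The last pictures show no gap between the two halves. The red cartridge is still at about pixel (376,229) in the top view, where it started. The cartridge stood upright in every view until the lid hid it, so I could not see it after closing.
- **Disagreements:**
  - **TCP height:** the fingertips sit about 31–33 mm above the reported TCP. My first grip, set by the stated TCP, closed around the blade only. I reopened, went lower and used that offset from then on.
  - **Lid edge:** in the last side view, the top edge of the shut lid appears about 2 px (roughly 3 mm) above where my model puts it. I put this down to calibration and my case position, because no gap was visible and the stop was hard.

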